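# Load the reagent carrier and dock it under the analyser's hood

## Robot

A 6-joint arm with a two-finger parallel gripper is mounted at the origin on the work surface. World frame = base frame: x ahead of the robot, y to its left, z up, the work surface at z = 0. Lengths are in m, angles in rad, forces in N, time in s.
With the tool pointing down it reaches from about 0.275 to 0.975 m from the base axis. Payload 8.4 kg.
Tool frame: the origin (TCP) lies on the mounting face of the last link; the fingertips stand 190 mm ahead of it and the grasp point (between the pads) lies 171 mm ahead of it; z points along the fingers, y is the line along which they close (so a half turn about z gives the same grasp; the last joint's range is limited). The gripper opens to 92 mm and grips with 3 to 60 N. Pads are 20 mm wide; open, the fingers measure 128 mm over their backs; the gripper's body (75 mm by 189 mm) begins 69 mm behind the grasp point.
Start: joints at [1.158, 0.353, 1.633, -0, 1.155, -0.002], TCP at [0.25, 0.573, 0.405] pointing down, gripper open.
Joint ranges: [-2.63, 2.63], [-0.92, 2.1], [0.06, 2.66], [-1.3, 4.44], [0, 2.69], [-3.02, 3.02]. Speed limits (rad/s): [2.22, 2.22, 2.79, 3.14, 3.14, 3.14].

## Interface

Orientations are given as a unit quaternion [x, y, z, w].
In Python, from workcell import env, eyes gives the robot as it stands. The module is installed in compiled form; this text tells all that it offers.
- The arm moves only by the tool play_rows, never from a script. Its argument "moves" is text: rows parted by semicolons, each of 6 numbers parted by spaces: the shift along the world's x, y, z each as a share of 3 cm, from -1 to 1, then the turn, a rotation vector about the world's x, y, z each as a share of 0.1 rad, from -1 to 1. In form: tx ty tz ax ay az; .... A call has 1 to 20 rows; each row shifts and turns the commanded pose from where the row before left it; what a row does not reach is not made up. A row lasts 1/8 s, in which the tool goes at most 62.5 mm and 10.7 degrees, less where a joint would pass 70% of its speed; a pose out of reach is approached as far as the arm can. A call with a number of a shift or a turn outside -1 to 1 is refused whole. A call with a gripper value outside its range is refused whole. "grip" is the opening, from 0 (shut) to 1 (fully open), set as the call begins (left out, the last holds). The fingers move at their own pace and stop on an object; the grip force is fixed at half the most. Time passes only in rows, so rows that do not move let the fingers close. It gives the time, the measured TCP pose, the force, the opening and the grip force at its end, in the units of the state.
- env.read_state(): the state, without advancing time (a new reading comes with each control period).
- eyes.grab_frame(name): name is "scene" or "top" or "wrist"; returns a dict with "image" (420x560x3 uint8, blue, green, red), "vertical_fov" (degrees; the focal length in pixels is half the picture's height over the tangent of half this angle, whatever the lens; pixels are square), "cx", "cy" (the principal point, pixels), "extrinsics" (4x4, takes a point from camera to world coordinates). Camera axes: x right, y down, z forward; pixel columns grow to the right and rows downward; lengths in m; the calibration is good to about 2 mm. A picture is of the moment at which its call begins. There is no depth.
- env.hand_in(): hands the job in; it is judged then, once.
The state is a dict: "time": time; "joint_positions": joint angles; "dq": joint speeds; "tau": joint torques, N m; "ee_pos": TCP position; "orientation": TCP orientation; "force": force on the tool from outside, world axes, zero at the start; "wrist_torque": the same for the moment, N m; "gripper_width": finger opening in m; "grip_force": force on a finger pad.
Only numpy, scipy, OpenCV 4.12 (cv2) and the standard library are available. Lean on these libraries where they do the work, as an engineer would, in place of code of your own. Each camera call takes 0.05 s, during which the arm holds its last target. There are 200 camera calls.

## Task

Stand the two amber bottles from the blue mat in the two empty cells of the blue carrier, one per cell, while the carrier is still in front of the analyser. Then slide the carrier by its orange fin in under the clear hood through the gap beside the red lip, press it back against the spring bumper, slide it left behind the red lip up to the left wall and let go, so that the spring holds it squarely behind the lip. Keep the bottles upright, do not knock the robot hard against the analyser, and leave the other things on the counter where they are.

Things in the scene. Friction and masses are not known exactly. Their poses are not given: they have to be found in the camera images.
- carrier: blue plastic carrier, loose, 54 mm (its x) by 142 mm (its y) by 45 mm high, walls, dividers and floor 4 mm, about 0.35 kg empty; origin at the centre of its underside. Three cells in a row along y, each 46 mm (x) by 42 mm (y) inside, centres at y = -46, 0 and +46 mm; the middle one is already filled. An orange fin stands out from its front (-x) wall
- fin (a point): place to pinch the carrier's orange fin, at x = -72, y = 0, z = 40 mm of the carrier. The fin is a plate 10 mm thick (y), from x = -27 to -88 mm, 12 to 52 mm above the counter; the fingers close along the carrier's y, the tool leaning 25 to 50 degrees so that the fingertips point down and forward (+x); a vertical gripper would strike the hood. Closing may press it down a little: ease off
- bay: docking bay of the white analyser, fixed (place and yaw vary); origin on the counter under the middle of the front edge of its hood; x points into the bay, away from the robot, y left, z up. Clear hood: underside 150 mm up, 8 mm thick, x = 0 to 150 mm. Side walls from x = 0, inner faces at y = +-90 mm. The carrier slides in on the counter, which is bare between the walls
- lip (a point): top of the inner end of the red lip, at x = 35, y = 60, z = 36 mm of the bay. The lip spans x = 30 to 40 mm and y = 60 to 90 mm (to the left wall), from the counter up. The entry beside it is 150 mm wide, y = -90 to 60 mm. Only with its front wall beyond the lip (carrier origin past x = 67 mm) can the carrier slide left
- dock (a point): where the carrier's origin ends: x = 67, y = 19 mm of the bay, on the counter; there the carrier's front wall rests against the back of the lip and its side touches the left wall
- bumper_plate (a joint): black spring bumper plate across the back of the bay, 7 to 41 mm above the counter; travel in m along the bay's x, 0 when free (its face is then at x = 86 mm of the bay), 0.022 at its hard end; pushes back with 5 N plus 0.35 N per mm. Pressed to about 0.014 the carrier clears the lip; docked it reads about 0.008
- bottle_a: amber glass bottle, an upright cylinder 34 mm in diameter and 95 mm tall over its 33 mm cap (white cap, paper label), about 0.1 kg; origin at the centre of its underside, z up. Two of the three bottles stand on the blue mat, the third already in the middle cell of the carrier (which is where changes)
- bottle_b: amber glass bottle, an upright cylinder 34 mm in diameter and 95 mm tall over its 33 mm cap (red cap, paper label), about 0.1 kg; origin at the centre of its underside, z up. Two of the three bottles stand on the blue mat, the third already in the middle cell of the carrier (which is where changes)
- bottle_c: amber glass bottle, an upright cylinder 34 mm in diameter and 95 mm tall over its 33 mm cap (blue cap, paper label), about 0.1 kg; origin at the centre of its underside, z up. Two of the three bottles stand on the blue mat, the third already in the middle cell of the carrier (which is where changes)
- mat: blue absorbent mat, fixed, 180 mm (x) by 200 mm (y) by 4 mm thick, origin at the centre of its underside; it lies left or right of the carrier
- rack: stainless tube rack, fixed, 90 mm (x) by 190 mm (y), 82 mm high over the tube caps, on the other side from the mat; origin at the centre of its underside
- pot: small pot with a green cap, 38 mm in diameter, 40 mm tall, standing on the mat near its far edge; leave it alone; origin at the centre of its underside
- spray: white spray bottle with a blue label, 50 mm in diameter, 170 mm tall, left of the bay; leave it alone
- soap: green soap bottle, 52 mm in diameter, 120 mm tall, right of the bay; leave it alone
- swabs: white jar of swabs, 90 mm in diameter, 140 mm tall, right rear; leave it alone
- cup: steel cup, 70 mm in diameter, 85 mm tall, left rear; leave it alone
There are look-alikes about, which are no part of the job. What is shaped like the bottle_b but yellow is not meant. There is more than one size of the carrier; the one meant has the size given above.

How it is judged:
On the way, in this order (a step that is already met when the one before it is completed fails the run):
1. all three bottles stand in the carrier, one per cell, with the carrier still in front of the bay (x of bottle_a in the frame of carrier between -0.014 and 0.014 m and y of bottle_a in the frame of carrier between -0.07 and 0.07 m and z of each of bottle_a, bottle_b, bottle_c in the frame of carrier below 0.012 m and angle between each of bottle_a, bottle_b, bottle_c's own z axis and vertical below 0.2 rad and x of bottle_b in the frame of carrier between -0.014 and 0.014 m and y of bottle_b in the frame of carrier between -0.07 and 0.07 m and x of bottle_c in the frame of carrier between -0.014 and 0.014 m and y of bottle_c in the frame of carrier between -0.07 and 0.07 m and x of carrier in the frame of bay below 0 m), for 0.2 s.
2. the carrier, under the hood, presses the bumper back far enough to clear the lip (value of joint bumper_plate above 0.009 m and x of carrier in the frame of bay above 0.06 m), for 0.1 s.
At the end, for the whole second after the job is handed in: Carrier at rest flat behind the lip: origin 60 to 80 mm inside the hood edge, over 9 mm left of the bay centre line, square within 0.08 rad, bumper pressed over 4 mm; the three bottles stand upright (0.2 rad) on the floor of its cells, one per cell, at rest (x of bottle_a in the frame of carrier between -0.014 and 0.014 m and y of bottle_a in the frame of carrier between -0.07 and 0.07 m and z of each of bottle_a, bottle_b, bottle_c in the frame of carrier below 0.012 m and angle between each of bottle_a, bottle_b, bottle_c's own z axis and vertical below 0.2 rad and x of bottle_b in the frame of carrier between -0.014 and 0.014 m and y of bottle_b in the frame of carrier between -0.07 and 0.07 m and x of bottle_c in the frame of carrier between -0.014 and 0.014 m and y of bottle_c in the frame of carrier between -0.07 and 0.07 m and x of carrier in the frame of bay between 0.06 and 0.08 m and y of carrier in the frame of bay above 0.009 m and z of carrier in the frame of bay below 0.006 m and angle between carrier's own z axis and vertical below 0.06 rad and angle between the x axis of carrier and the x axis of bay, either way round below 0.08 rad and value of joint bumper_plate above 0.004 m and linear speed of each of carrier, bottle_a, bottle_b, bottle_c below 0.02 m/s); the robot touches nothing.
It fails at once if a bottle is tipped more than 0.6 rad (angle between any of bottle_a, bottle_b, bottle_c's own z axis and vertical above 0.6 rad).
It fails at once if the robot hits the analyser with more than 20 N (contact force between any of the arm, the fingers and bay above 20 N).
It fails at once if another thing on the counter is moved more than 30 mm (distance of any of pot, spray, soap, swabs, cup from where it was at the start of the episode above 0.03 m).
It also fails if it takes over 72 s, if anything falls off the work surface, if the arm or the gripper's body presses on something with over 40 N, if the wrist force passes 120 N, or if a joint passes its speed limit or range.

## Working session

There is one attempt and no reset: what is moved stays moved. The work goes in short steps, Python scripts to look and compute and a tool call to move; the robot and the scene stay as the last step left them, time stands still between calls to the robot, and variables do not carry over. Pictures are saved under pics/ and viewed, at most 10 in all, crops included, and the job is handed in when it is done.

Besides the shell and the picture viewer there is one more tool, called after ">>>" by a JSON object that holds its "method" and its "body", one argument or row to a line. play_rows: Moves the arm, as the interface text tells. Its arguments: {"type":"object","properties":{"moves":{"type":"string"},"grip":{"type":"number"}},"required":["moves"]}

```bash
mkdir -p pics; cat > h.py <<'E'
import numpy as np, cv2
from workcell import env, eyes
def grab(n,f=None):
    d=eyes.grab_frame(n)
    if f: cv2.imwrite('pics/'+f,d['image'])
    return d
def ray(d,u,v):
    f=d['image'].shape[0]/2/np.tan(np.radians(d['vertical_fov'])/2)
    E=np.array(d['extrinsics']); r=E[:3,:3]@np.array([(u-d['cx'])/f,(v-d['cy'])/f,1]); return E[:3,3],r
def at(d,u,v,z):
    o,r=ray(d,u,v); return (o+r*(z-o[2])/r[2])
def proj(d,p):
    E=np.array(d['extrinsics']); f=d['image'].shape[0]/2/np.tan(np.radians(d['vertical_fov'])/2)
    c=E[:3,:3].T@(np.array(p)-E[:3,3]); return np.array([d['cx']+f*c[0]/c[2],d['cy']+f*c[1]/c[2]])
E
python3 - <<'E'
from h import *
import pickle
D={}
for n in ['scene','top']:
    d=D[n]=grab(n); print(n,d['vertical_fov'],d['cx'],d['cy'],np.round(d['extrinsics'],4).tolist())
    cv2.imwrite(f'pics/{n}1.png',cv2.resize(d['image'],(800,600),interpolation=cv2.INTER_CUBIC))
pickle.dump(D,open('D.pkl','wb'))
print(env.read_state())
E
```

```text
scene 46.29755179665076 284.6953312862558 215.93518769186682 [[0.9139, -0.3262, 0.2414, 0.1926], [-0.4058, -0.7457, 0.5285, -0.7319], [0.0076, -0.581, -0.8139, 1.1917], [0.0, 0.0, 0.0, 1.0]]
top 42.084815050352894 281.1436126970691 206.9360505561795 [[-0.0259, -0.9941, 0.1052, 0.3958], [-0.9996, 0.0267, 0.007, -0.0066], [-0.0097, -0.1049, -0.9944, 1.2389], [0.0, 0.0, 0.0, 1.0]]
{'time': 0.1, 'joint_positions': array([ 1.15757175e+00,  3.53603312e-01,  1.63403256e+00, -2.52836856e-05,
        1.15520453e+00, -2.40494448e-03]), 'dq': array([ 1.36133315e-04, -1.80192815e-03,  9.27498151e-05, -8.17943441e-04,
        1.46728674e-03,  1.05918946e-03]), 'tau': array([-1.02735808e-03, -5.94903052e+01, -3.34930086e+01,  6.99212495e-02,
        1.83952233e-02, -3.50931214e-05]), 'ee_pos': array([0.24952749, 0.57281202, 0.40403501]), 'orientation': array([ 2.03963337e-01,  9.78978329e-01, -6.12836401e-04, -1.17405265e-04]), 'force': array([ 0.2361011 ,  0.77184112, -0.82407929]), 'wrist_torque': array([-0.0082642 , -0.02041614, -0.01477288]), 'grip_force': 0.0, 'gripper_width': 0.09204325403965419}
```

View pics/top1.png

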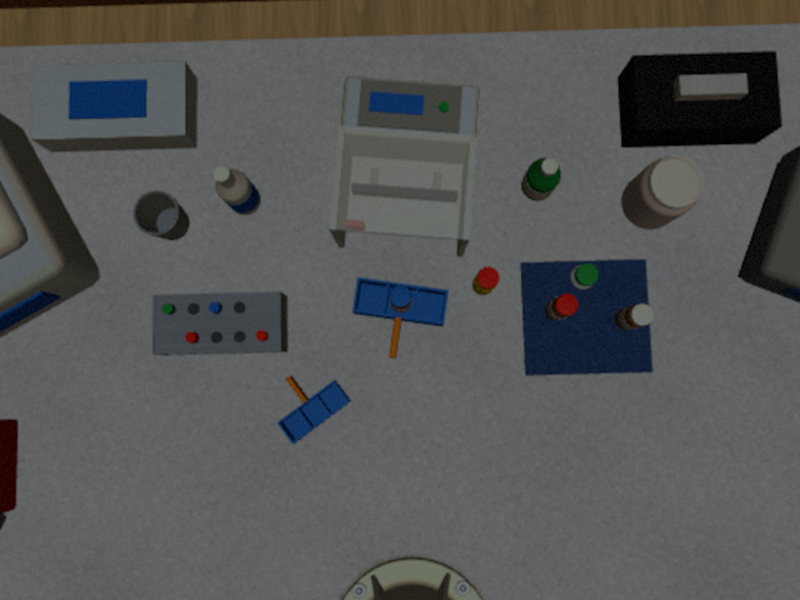

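View pics/scene1.png

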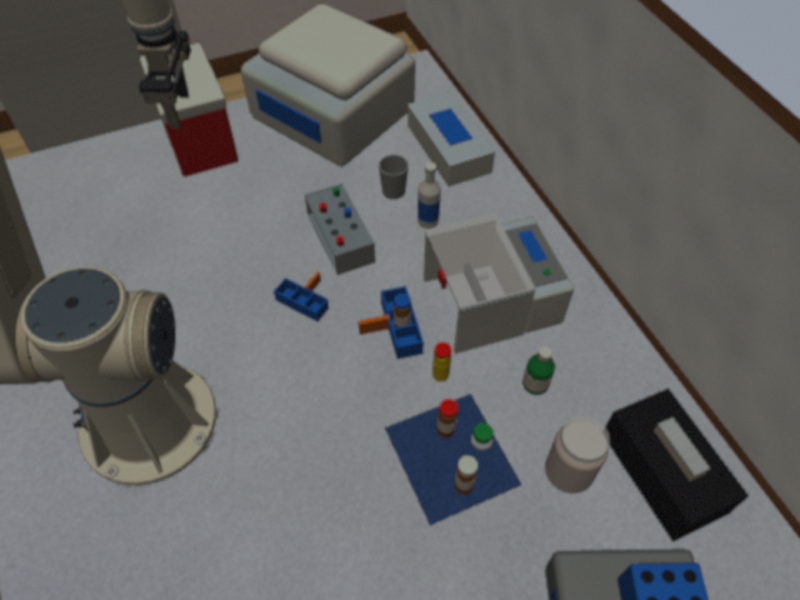

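```bash
python3 - <<'E'
from h import *
import pickle
D=pickle.load(open('D.pkl','rb'))
im=D['top']['image']
g=lambda a:np.clip(a.astype(float)*1.8,0,255).astype('uint8')
cv2.imwrite('pics/t2.png',cv2.resize(g(im[85:255,225:345]),None,fx=3.5,fy=3.5,interpolation=cv2.INTER_CUBIC))
c=D['scene']['image'][145:265,245:405]
cv2.imwrite('pics/s2.png',cv2.resize(g(c),None,fx=5,fy=5,interpolation=cv2.INTER_CUBIC))
E
```

```text
(no output)
```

View pics/t2.png

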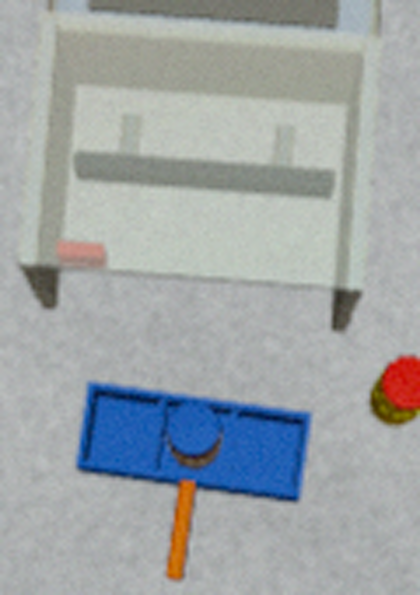

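View pics/s2.png

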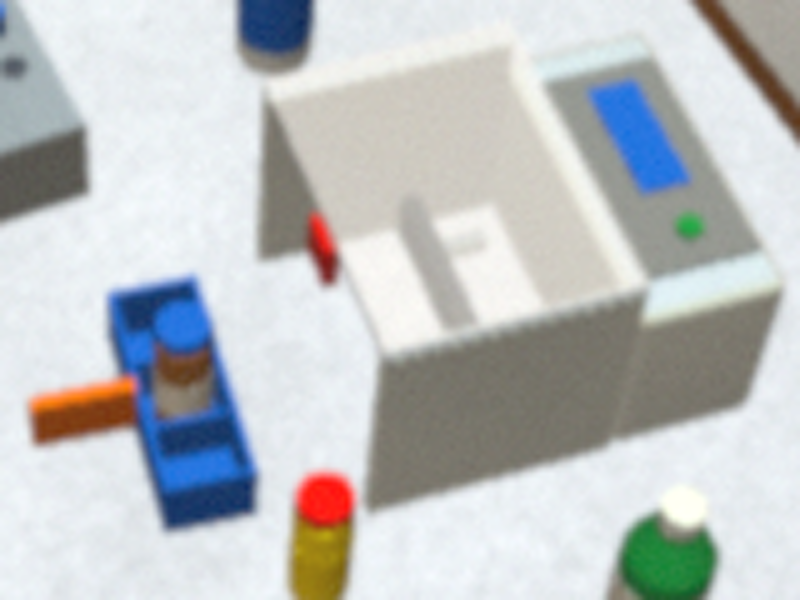

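```bash
cat > fit.py <<'E'
from h import *
import pickle
from scipy.optimize import least_squares
D=pickle.load(open('D.pkl','rb'))
T=lambda u,v:('top',(u+.5)/3.5-.5+225,(v+.5)/3.5-.5+85)
S=lambda u,v:('scene',(u+.5)/5-.5+245,(v+.5)/5-.5+145)
def W(p,q): 
    c,s=np.cos(p[2]),np.sin(p[2]); return [p[0]+c*q[0]-s*q[1],p[1]+s*q[0]+c*q[1],q[2]]
def fit(obs,p0):
    f=lambda p:np.concatenate([proj(D[o[0]],W(p,q))-o[1:] for o,q in obs])
    r=least_squares(f,p0,loss='soft_l1'); print(np.round(r.x,4),np.round(f(r.x).reshape(-1,2),1).tolist()); return r.x
h=.045
C=fit([(T(92,383),(.027,.071,h)),(T(311,413),(.027,-.071,h)),(T(299,500),(-.027,-.071,h)),(T(78,468),(-.027,.071,h)),(T(175,578),(-.088,0,.052)),
 (S(108,295),(-.027,.071,h)),(S(195,280),(.027,.071,h)),(S(255,478),(.027,-.071,h)),(S(168,528),(-.027,-.071,0)),(S(253,512),(.027,-.071,0))],[.5,0,0])
B=fit([(T(57,305),(0,.09,0)),(T(333,328),(0,-.09,0)),(T(104,244),(.04,.06,.036)),(T(104,266),(.03,.06,.036)),
 (S(337,262),(.04,.06,0.0)),(T(75,178),(.086,.085,.041)),],[.6,0,0])
print('carrier in bay',np.linalg.inv([[np.cos(B[2]),-np.sin(B[2])],[np.sin(B[2]),np.cos(B[2])]])@(C[:2]-B[:2]),C[2]-B[2])
def blob(n,f,box,z):
    im=D[n]['image'].astype(int); m=f(im).astype('uint8'); mm=np.zeros_like(m); u0,u1,v0,v1=box; mm[v0:v1,u0:u1]=m[v0:v1,u0:u1]
    k,l,st,ce=cv2.connectedComponentsWithStats(mm); i=1+np.argmax(st[1:,4]); print(n,st[i],ce[i],np.round(at(D[n],*ce[i],z),4))
red=lambda i:(i[...,2]>90)&(i[...,1]<70)&(i[...,0]<70)
white=lambda i:(i.min(2)>85)
blob('top',red,(380,410,200,230),.095); blob('top',white,(430,465,205,235),.095)
blob('scene',red,(300,330,275,300),.095); blob('scene',white,(310,340,315,345),.095)
blob('top',red,(325,355,180,210),.095)
E
python3 fit.py
```

```text
[ 0.5145  0.0032 -0.1708] [[-0.4, -0.4], [0.8, 0.2], [0.8, -0.4], [-0.1, -0.5], [0.0, 0.2], [-0.8, -0.6], [-0.2, -1.1], [0.2, -1.3], [-1.2, 1.2], [0.2, 0.5]]
[ 0.5976  0.002  -0.0899] [[0.4, 2.1], [-0.2, 0.4], [0.3, 0.1], [-0.0, -1.8], [-0.4, 4.6], [-1.3, -2.4]]
carrier in bay [-0.08279427 -0.0062133 ] -0.0809672747650683
top [390 206  15  14 165] [396.58181818 212.73333333] [ 0.498  -0.2407  0.095 ]
top [443 205  22  30 449] [455.91982183 219.16481069] [ 0.4811 -0.3641  0.095 ]
scene [307 280  14  11 121] [313.83471074 284.98347107] [ 0.4986 -0.2423  0.095 ]
scene [321 319  14  13 150] [327.22666667 325.04      ] [ 0.4813 -0.3504  0.095 ]
top [335 187  15  14 176] [341.75568182 193.63636364] [ 0.5415 -0.1272  0.095 ]
```

```bash
cat >> h.py <<'E'
from scipy.spatial.transform import Rotation as Ro
def tool(psi,lean,yang):
    "lean toward heading psi; tool y near angle yang (deg) horizontally"
    y=np.array([np.cos(np.radians(yang)),np.sin(np.radians(yang)),0])
    z=np.array([np.sin(lean)*np.cos(psi),np.sin(lean)*np.sin(psi),-np.cos(lean)])
    x=np.cross(y,z); x/=np.linalg.norm(x); y=np.cross(z,x)
    return Ro.from_matrix(np.stack([x,y,z],1))
def go(g,R,n=None):
    "rows from now to grasp point g, orientation R"
    s=env.read_state(); R0=Ro.from_quat(s['orientation']); z=R.as_matrix()[:,2]
    d=(np.array(g)-0.171*z-s['ee_pos'])/.03; r=(R*R0.inv()).as_rotvec()/.1
    m=max(np.abs(d).max(),np.abs(r).max()); n=n or int(np.ceil(m)); print('total',np.round(d,2),np.round(r,2),'n',n,'per row',np.round(np.r_[d,r]/n,3))
def grasp():
    s=env.read_state(); return s['ee_pos']+.171*Ro.from_quat(s['orientation']).as_matrix()[:,2]
E
python3 - <<'E'
from h import *
go([.4406,.016,.16],tool(-.171,np.radians(40),80.2))
E
```

```text
total [  2.76 -17.94  -3.77] [-2.   -6.71  2.3 ] n 18 per row [ 0.153 -0.996 -0.209 -0.111 -0.373  0.128]
```

>>> {"method": "play_rows", "body": {
  "moves": "0.153 -0.996 -0.209 -0.111 -0.373 0.128;0.153 -0.996 -0.209 -0.111 -0.373 0.128;0.153 -0.996 -0.209 -0.111 -0.373 0.128;0.153 -0.996 -0.209 -0.111 -0.373 0.128;0.153 -0.996 -0.209 -0.111 -0.373 0.128;0.153 -0.996 -0.209 -0.111 -0.373 0.128;0.153 -0.996 -0.209 -0.111 -0.373 0.128;0.153 -0.996 -0.209 -0.111 -0.373 0.128;0.153 -0.996 -0.209 -0.111 -0.373 0.128;0.153 -0.996 -0.209 -0.111 -0.373 0.128;0.153 -0.996 -0.209 -0.111 -0.373 0.128;0.153 -0.996 -0.209 -0.111 -0.373 0.128;0.153 -0.996 -0.209 -0.111 -0.373 0.128;0.153 -0.996 -0.209 -0.111 -0.373 0.128;0.153 -0.996 -0.209 -0.111 -0.373 0.128;0.153 -0.996 -0.209 -0.111 -0.373 0.128;0.153 -0.996 -0.209 -0.111 -0.373 0.128;0.153 -0.996 -0.209 -0.111 -0.373 0.128;0 0 0 0 0 0",
  "grip": 0.5
}}

```text
time: 2.48
ee_pos: [0.3342, 0.0337, 0.3144]
orientation: [0.083, 0.94, -0.029, 0.33]
force: [-0.6, 0.5, 0.7]
gripper_width: 0.0461
grip_force: 0.0
```

```bash
python3 - <<'E'
from h import *
import pickle
go([.4406,.016,.16],tool(-.171,np.radians(40),80.2))
d=grab('wrist'); pickle.dump(d,open('w1.pkl','wb'))
cv2.imwrite('pics/w1.png',cv2.resize(np.clip(d['image']*1.5,0,255).astype('uint8'),(800,600)))
print(env.read_state()['joint_positions'],np.round(d['extrinsics'],3))
E
```

```text
total [-0.06  0.03 -0.78] [-0.04 -0.23  0.04] n 1 per row [-0.062  0.034 -0.782 -0.042 -0.229  0.044]
[ 0.21937729 -0.07065437  2.50650942 -1.29511778  0.25104019  0.02991068] [[ 0.176  0.6    0.78   0.296]
 [ 0.984 -0.107 -0.139  0.041]
 [-0.     0.793 -0.61   0.258]
 [ 0.     0.     0.     1.   ]]
```

View pics/w1.png

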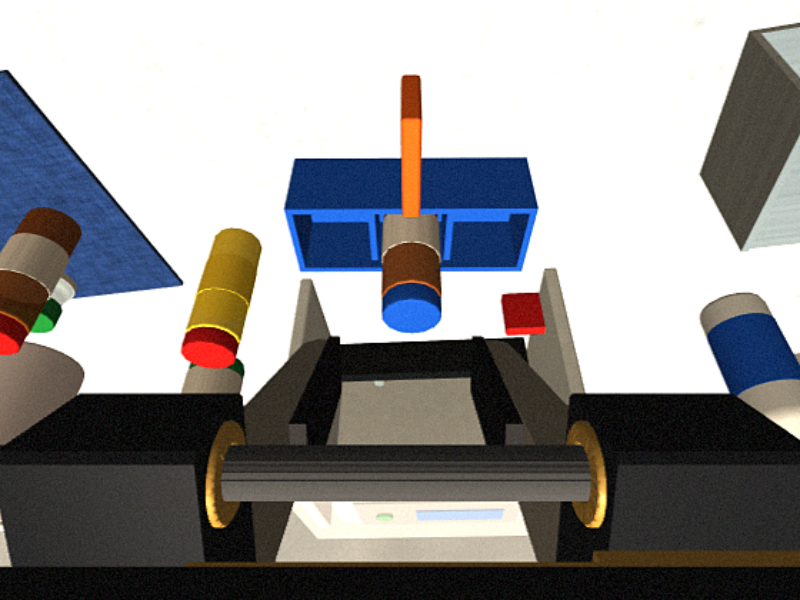

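```bash
cat > kin.py <<'E'
from h import *
import pickle
from scipy.optimize import least_squares
def rot(q,s=np.pi/2):
    e=Ro.from_euler
    return e('z',q[0])*e('y',q[1]+q[2])*e('z',q[3])*e('y',q[4])*e('z',q[5]+s)
def fk(q,k):
    a,h,L2,L3,d=k; e=Ro.from_euler
    p=e('z',q[0]).apply([a+L2*np.sin(q[1])+L3*np.sin(q[1]+q[2]),0,h+L2*np.cos(q[1])+L3*np.cos(q[1]+q[2])])
    R=rot(q); return p+d*R.as_matrix()[:,2],R
def log():
    s=env.read_state()
    try: L=pickle.load(open('log.pkl','rb'))
    except Exception: L=[([1.15757175,.353603312,1.63403256,-2.5e-5,1.15520453,-.0024],[0.24952749,0.57281202,0.40403501],[.203963337,.978978329,-.000612836,-.000117405])]
    L.append((s['joint_positions'],s['ee_pos'],s['orientation'])); pickle.dump(L,open('log.pkl','wb')); return L
def calib(L):
    r=least_squares(lambda k:np.concatenate([fk(q,k)[0]-p for q,p,_ in L]+[0.001*(k-[0,.3,.45,.45,.1])]),[0,.3,.45,.45,.1])
    print('kin',np.round(r.x,4),'res',2*r.cost); return r.x
def ik(g,R,k,q0):
    p=np.array(g)-.171*R.as_matrix()[:,2]; lo=[-2.63,-.92,.06,-1.3,0,-3.02]; hi=[2.63,2.1,2.66,4.44,2.69,3.02]
    def f(q):
        x,Rq=fk(q,k); return np.r_[(x-p)*5,(R*Rq.inv()).as_rotvec()]
    r=least_squares(f,np.clip(q0,np.array(lo)+.01,np.array(hi)-.01),bounds=(lo,hi)); return r.x,r.cost
E
python3 - <<'E'
from kin import *
L=log()
for s in (np.pi/2,-np.pi/2):
  for q,p,o in L: print((rot(q,s).inv()*Ro.from_quat(o)).as_rotvec().round(3))
k=calib(L); np.save('k.npy',k)
for q,p,o in L: print(fk(q,k)[0]-p)
E
```

```text
[-0. -0. -0.]
[-0. -0.  0.]
[ 0.    -0.     3.142]
[-0.     0.    -3.142]
kin [-0.0125  0.1587  0.6328  0.4576  0.163 ] res 2.3069930197167405e-06
[ 1.37330123e-03 -6.02879804e-04  7.55382480e-07]
[ 4.68533428e-07  1.02309341e-06 -6.15057583e-07]
```

```bash
python3 - <<'E'
from kin import *
k=np.load('k.npy')
def show(name,g,psi,leans):
  for L in leans:
    for ya in (90,-90):
      for q4 in (0,1.5,3.1):
        for q6 in (-1.5,1.5):
          q,c=ik(g,tool(psi,np.radians(L),np.degrees(psi)+ya),k,[0,.6,1.9,q4,.3,q6])
          if c<1e-6: print(name,L,ya,q.round(2))
show('fin',[.4406,.016,.045],-.171,(25,35,45))
show('dock',[.59,.02,.045],-.09,(35,45))
E
```

```text
fin 25 90 [0.13 0.24 2.53 4.38 0.13 0.61]
fin 25 90 [0.13 0.24 2.53 4.38 0.13 0.61]
fin 25 -90 [ 0.13  0.24  2.53  4.38  0.13 -2.53]
fin 25 -90 [ 0.13  0.24  2.53  4.38  0.13 -2.53]
fin 35 90 [0.19 0.28 2.65 3.66 0.42 1.39]
fin 35 90 [0.19 0.28 2.65 3.66 0.42 1.39]
fin 35 -90 [ 0.19  0.28  2.65  3.66  0.42 -1.75]
fin 35 -90 [ 0.19  0.28  2.65  3.66  0.42 -1.75]
fin 35 -90 [ 0.19  0.28  2.65  3.66  0.42 -1.75]
dock 35 90 [0.09 0.39 2.37 3.59 0.24 1.29]
dock 35 90 [0.09 0.39 2.37 3.59 0.24 1.29]
dock 35 -90 [ 0.09  0.39  2.37  3.59  0.24 -1.86]
dock 35 -90 [ 0.09  0.39  2.37  3.59  0.24 -1.86]
dock 35 -90 [ 0.09  0.39  2.37  3.59  0.24 -1.86]
dock 35 -90 [ 0.09  0.39  2.37  3.59  0.24 -1.86]
dock 45 90 [0.12 0.45 2.48 3.41 0.58 1.49]
dock 45 90 [0.12 0.45 2.48 3.41 0.58 1.49]
dock 45 -90 [ 0.12  0.45  2.48  3.41  0.58 -1.65]
dock 45 -90 [ 0.12  0.45  2.48  3.41  0.58 -1.65]
dock 45 -90 [ 0.12  0.45  2.48  3.41  0.58 -1.65]
```

```bash
python3 - <<'E'
from kin import *
k=np.load('k.npy')
R=tool(-.171,0.0,80.2)
print(ik([.4406,.016,.14],R,k,[0,.3,2,0,.9,-1.4]))
go([.4406,.016,.14],R)
d=pickle.load(open('w1.pkl','rb'));i=d['image']
cv2.imwrite('pics/w1c.png',cv2.resize(np.clip(i[100:290,190:420].astype(float)*.9,0,255).astype('uint8'),None,fx=3.1,fy=3.1,interpolation=cv2.INTER_CUBIC))
E
```

```text
(array([ 3.62981671e-02,  1.81398565e-01,  2.12503438e+00,  4.65945152e-12,
        8.35159713e-01, -1.36345589e+00]), np.float64(4.1935668172095654e-23))
total [ 3.55 -0.62 -0.11] [1.15 6.64 0.03] n 7 per row [ 0.507 -0.088 -0.016  0.165  0.949  0.005]
```

View pics/w1c.png

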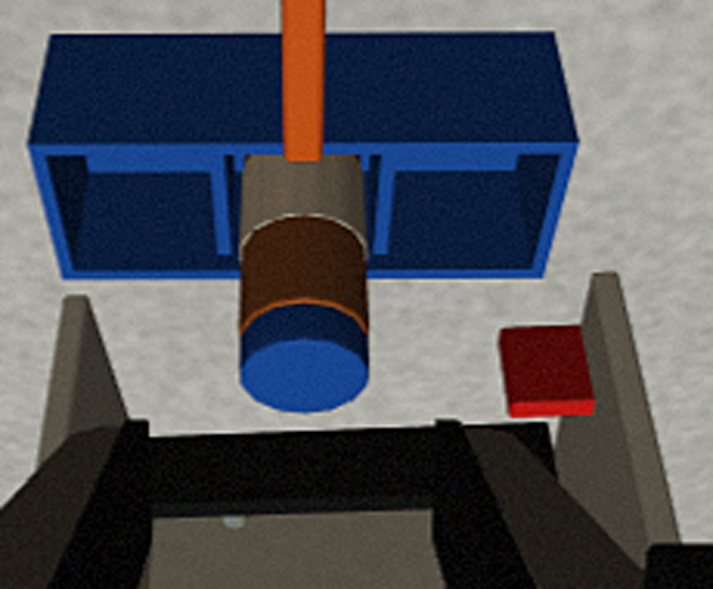

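```bash
cat > fit2.py <<'E'
from fit import *
D['w']=pickle.load(open('w1.pkl','rb'))
V=lambda u,v:('w',(u+.5)/3.1-.5+190,(v+.5)/3.1-.5+100)
cw=[(V(52,34),(-.027,-.071,0)),(V(555,31),(-.027,.071,0)),(V(29,143),(-.027,-.071,h)),(V(577,143),(-.027,.071,h)),(V(62,278),(.027,-.071,h)),(V(545,276),(.027,.071,h))]
bw=[(V(88,296),(0,-.09,0)),(V(595,274),(0,.09,0)),(V(500,328),(.03,.06,0)),(V(508,403),(.03,.06,.036)),(V(510,416),(.04,.06,.036)),(V(594,402),(.03,.09,.036))]
print('wrist only')
C2=fit(cw,C); B2=fit(bw,B)
c,s=np.cos(B2[2]),np.sin(B2[2])
print('carrier in bay',np.array([[c,s],[-s,c]])@(C2[:2]-B2[:2]),C2[2]-B2[2])
E
python3 fit2.py | tail -4
```

```text
wrist only
[ 0.5167  0.0046 -0.1717] [[-0.3, -0.2], [0.0, 0.1], [-0.4, 0.1], [1.0, -0.5], [0.3, 0.3], [-0.5, 0.5]]
[ 0.6003  0.0029 -0.1009] [[0.7, -0.4], [-1.5, -1.1], [-0.3, -0.6], [0.8, 0.8], [-0.6, 1.5], [0.4, 0.0]]
carrier in bay [-0.08333182 -0.006742  ] -0.07079192212951488
```

>>> {"method": "play_rows", "body": {
  "moves": "0.507 -0.088 -0.016 0.165 0.949 0.005;0.507 -0.088 -0.016 0.165 0.949 0.005;0.507 -0.088 -0.016 0.165 0.949 0.005;0.507 -0.088 -0.016 0.165 0.949 0.005;0.507 -0.088 -0.016 0.165 0.949 0.005;0.507 -0.088 -0.016 0.165 0.949 0.005;0.507 -0.088 -0.016 0.165 0.949 0.005;0 0 0 0 0 0"
}}

```text
time: 3.52
ee_pos: [0.426, 0.0179, 0.3106]
orientation: [0.085, 0.995, -0.014, 0.049]
force: [1.5, -0.0, 0.3]
gripper_width: 0.0458
grip_force: 0.0
```

```bash
python3 - <<'E'
from kin import *
k=calib(log()); np.save('k.npy',k); print(env.read_state()['joint_positions'].round(3))
go([.446,.016,.09],tool(-.1715,0.0,80.2)); go([.446,.016,.040],tool(-.1715,0.0,80.2))
E
```

```text
kin [-0.0305  0.1687  0.6434  0.4711  0.177 ] res 3.961101449373965e-05
[ 0.054  0.151  2.161 -0.06   0.739 -1.304]
total [ 0.67 -0.06 -1.65] [ 0.35  0.95 -0.01] n 2 per row [ 0.334 -0.031 -0.827  0.177  0.473 -0.007]
total [ 0.67 -0.06 -3.32] [ 0.35  0.95 -0.01] n 4 per row [ 0.167 -0.016 -0.83   0.088  0.236 -0.003]
```

>>> {"method": "play_rows", "body": {
  "moves": "0.33 -0.03 -0.6 0.18 0.47 0;0.33 -0.03 -0.6 0.18 0.47 0;0 0 -0.7 0 0 0;0 0 -0.7 0 0 0;0 0 -0.7 0 0 0;0 0 0 0 0 0"
}}

```text
time: 4.28
ee_pos: [0.4431, 0.0158, 0.2109]
orientation: [0.085, 0.996, -0.0, -0.001]
force: [-0.5, 0.6, 1.1]
gripper_width: 0.0458
grip_force: 0.0
```

```bash
python3 - <<'E'
from kin import *
k=calib(log()); np.save('k.npy',k)
go([.446,.016,.040],tool(-.1715,0.0,80.2))
E
```

```text
kin [-0.0402  0.2344  0.5832  0.4923  0.1674] res 0.0005500545802055661
total [0.1  0.01 0.  ] [-0.   -0.01 -0.02] n 1 per row [ 0.096  0.007  0.002 -0.    -0.014 -0.015]
```

>>> {"method": "play_rows", "body": {
  "moves": "0 0 0 0 0 0;0 0 0 0 0 0;0 0 0 0 0 0;0 0 0 0 0 0",
  "grip": 0
}}

```text
time: 4.78
ee_pos: [0.4449, 0.015, 0.2124]
orientation: [0.085, 0.996, 0.001, 0.001]
force: [0.4, 0.8, 2.7]
gripper_width: 0.01
grip_force: 30.0
```

>>> {"method": "play_rows", "body": {
  "moves": "-0.1 -0.015 0 0 0 0.05;-0.2 -0.02 0 0 0 0.09;-0.25 -0.03 0 0 0 0.1;-0.3 -0.03 0 0 0 0.1;-0.3 -0.03 0 0 0 0.1;-0.3 -0.03 0 0 0 0.1;-0.25 -0.03 0 0 0 0.1;-0.15 -0.02 0 0 0 0.075;-0.05 -0.01 0 0 0 0;0 0 0 0 0 0"
}}

```text
time: 6.02
ee_pos: [0.3875, 0.0085, 0.2122]
orientation: [0.049, 0.999, 0.0, 0.001]
force: [3.0, -0.6, 8.6]
gripper_width: 0.0097
grip_force: 30.0
```

```bash
python3 - <<'E'
from kin import *
k=calib(log()); np.save('k.npy',k); print(env.read_state()['joint_positions'].round(3))
go([.3861,.0094,.040],tool(-.10,0.0,84.27))
E
```

```text
kin [-0.0411  0.2472  0.5715  0.4939  0.1656] res 0.0007771860384235974
[ 1.800e-02  3.200e-01  2.271e+00  2.000e-03  5.490e-01 -1.456e+00]
total [-0.05  0.03 -0.04] [-0.01  0.02 -0.01] n 1 per row [-0.047  0.031 -0.042 -0.008  0.016 -0.012]
```

>>> {"method": "play_rows", "body": {
  "moves": "0 0 0 0 0 0;0 0 0 0 0 0;0 0 0.7 0 0 0;0 0 1 0 0 0;0 0 1 0 0 0;0 0 1 0 0 0;0 0 1 0 0 0;0 0 0.5 0 0 0",
  "grip": 0.5
}}

```text
time: 7.02
ee_pos: [0.3872, 0.0085, 0.369]
orientation: [0.049, 0.999, 0.0, 0.0]
force: [0.1, -0.2, 0.1]
gripper_width: 0.0458
grip_force: 0.0
```

```bash
python3 - <<'E'
from kin import *
k=calib(log()); np.save('k.npy',k)
go([.498,-.2412,.165],tool(0,0,-5.7))
E
```

```text
kin [-0.0329  0.2521  0.5531  0.4907  0.156 ] res 0.0008751500544449024
total [ 3.69 -8.32 -1.1 ] [-0.000e+00  1.000e-02 -1.571e+01] n 16 per row [ 0.231 -0.52  -0.069 -0.     0.001 -0.982]
```

>>> {"method": "play_rows", "body": {
  "moves": "0.231 -0.52 -0.069 0 0 -0.982;0.231 -0.52 -0.069 0 0 -0.982;0.231 -0.52 -0.069 0 0 -0.982;0.231 -0.52 -0.069 0 0 -0.982;0.231 -0.52 -0.069 0 0 -0.982;0.231 -0.52 -0.069 0 0 -0.982;0.231 -0.52 -0.069 0 0 -0.982;0.231 -0.52 -0.069 0 0 -0.982;0.231 -0.52 -0.069 0 0 -0.982;0.231 -0.52 -0.069 0 0 -0.982;0.231 -0.52 -0.069 0 0 -0.982;0.231 -0.52 -0.069 0 0 -0.982;0.231 -0.52 -0.069 0 0 -0.982;0.231 -0.52 -0.069 0 0 -0.982;0.231 -0.52 -0.069 0 0 -0.982;0.231 -0.52 -0.069 0 0 -0.982",
  "grip": 1
}}

```text
time: 9.02
ee_pos: [0.498, -0.2413, 0.334]
orientation: [0.742, 0.67, -0.001, -0.001]
force: [-0.3, 0.3, 0.1]
gripper_width: 0.0917
grip_force: 0.0
```

```bash
python3 - <<'E'
from kin import *
k=calib(log()); np.save('k.npy',k)
go([.498,-.2412,.079],tool(0,0,-5.7))
import pickle
X={n:grab(n) for n in('top','scene','wrist')}; pickle.dump(X,open('D2.pkl','wb'))
g=lambda a,s:cv2.resize(np.clip(a.astype(float)*1.8,0,255).astype('uint8'),None,fx=s,fy=s,interpolation=cv2.INTER_CUBIC)
a=g(X['top']['image'][140:260,225:345],3.3); b=g(X['scene']['image'][160:260,240:340],4.0)
H=max(a.shape[0],b.shape[0]); o=np.zeros((H,a.shape[1]+b.shape[1],3),'uint8'); o[:a.shape[0],:a.shape[1]]=a; o[:b.shape[0],a.shape[1]:]=b
cv2.imwrite('pics/m3.png',o); print(o.shape,a.shape)
cv2.imwrite('pics/w3.png',X['wrist']['image'])
E
```

```text
kin [-0.0337  0.2471  0.559   0.4914  0.1573] res 0.0009641263672471056
total [-0.   0.  -2.8] [-0.   -0.02  0.03] n 3 per row [-0.     0.001 -0.933 -0.001 -0.006  0.011]
(400, 796, 3) (396, 396, 3)
```

View pics/m3.png

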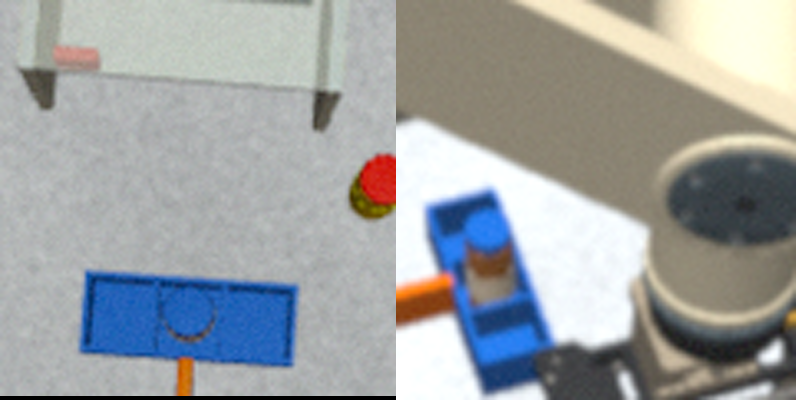

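View pics/w3.png

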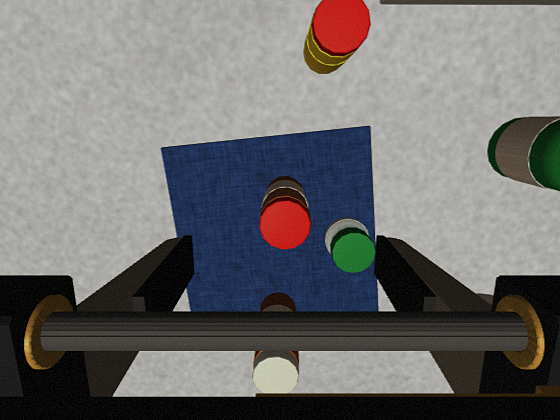

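```bash
python3 - <<'E' | tail -5
from fit import *
D.update(pickle.load(open('D2.pkl','rb')))
d=D['wrist']; print(np.round(at(d,285,224.5,.099),4),np.round(at(d,275.5,375.5,.099),4)) 
T2=lambda u,v:('top',(u+.5)/3.3-.5+225,(v+.5)/3.3-.5+140)
S2=lambda u,v:('scene',(u-396+.5)/4-.5+240,(v+.5)/4-.5+160)
t=[(T2(87,271),(.027,.071,h)),(T2(298,286),(.027,-.071,h)),(T2(293,366),(-.027,-.071,h)),(T2(80,352),(-.027,.071,h))]
s=[(S2(426,208),(-.027,.071,h)),(S2(495,189),(.027,.071,h)),(S2(487,392),(-.027,-.071,0))]
Ct=fit(t,[.46,0,-.1]); Cs=fit(t+s,[.46,0,-.1])
b=at(D['top'],*T2(188,312)[1:],.099); print('blue cap',b)
E
```

```text
top [335 187  15  14 176] [341.75568182 193.63636364] [ 0.5415 -0.1272  0.095 ]
[ 0.4993 -0.2398  0.099 ] [ 0.4814 -0.3488  0.099 ]
[ 0.4576  0.0015 -0.0953] [[-0.4, -0.1], [0.3, -0.2], [0.2, 0.3], [-0.1, -0.0]]
[ 0.4584  0.001  -0.0939] [[-0.2, -0.4], [0.5, -0.6], [0.5, -0.1], [0.1, -0.3], [-1.0, -0.9], [-0.4, -0.8], [-1.4, 1.4]]
blue cap [0.45905931 0.00188306 0.099     ]
```

>>> {"method": "play_rows", "body": {
  "moves": "0.04 0.04 -0.7 0 0 0;0 0 -0.7 0 0 0;0 0 -0.7 0 0 0;0 0 -0.5 0 0 0;0 0 -0.2 0 0 0;0 0 0 0 0 0"
}}

```text
time: 9.93
ee_pos: [0.4997, -0.2397, 0.2508]
orientation: [0.741, 0.671, -0.0, 0.0]
force: [-0.4, -0.1, -0.3]
gripper_width: 0.0923
grip_force: 0.0
```

>>> {"method": "play_rows", "body": {
  "moves": "0 0 0 0 0 0;0 0 0 0 0 0;0 0 0 0 0 0;0 0 0 0 0 0;0 0 0.4 0 0 0;0 0 0.8 0 0 0;0 0 1 0 0 0;0 0 1 0 0 0;0 0 0.6 0 0 0;0 0 0 0 0 0",
  "grip": 0
}}

```text
time: 11.18
ee_pos: [0.5001, -0.2401, 0.3663]
orientation: [0.741, 0.671, 0.0, 0.002]
force: [0.1, 0.1, -0.3]
gripper_width: 0.0002
grip_force: 0.0
```

```bash
python3 - <<'E'
from kin import *
go([.4645,.0473,.193],tool(0,0,-5.6));go([.4645,.0473,.081],tool(0,0,-5.6))
E
```

```text
total [-1.19  9.58 -0.08] [0.02 0.03 0.02] n 10 per row [-0.119  0.958 -0.008  0.002  0.003  0.002]
total [-1.19  9.58 -3.81] [0.02 0.03 0.02] n 10 per row [-0.119  0.958 -0.381  0.002  0.003  0.002]
```

```bash
python3 - <<'E'
from h import *
import pickle
X={n:grab(n) for n in('top','scene','wrist')}; pickle.dump(X,open('D3.pkl','wb'))
for n in X:
    im=X[n]['image'].astype(int); m=((im[...,2]>90)&(im[...,1]<70)&(im[...,0]<70)).astype('uint8')
    k,l,st,ce=cv2.connectedComponentsWithStats(m)
    for i in range(1,k):
        if st[i,4]>60: print(n,st[i],ce[i].round(1),np.round(at(X[n],*ce[i],.099),4))
w=X['wrist']['image']; s=X['scene']['image'][230:360,240:380]
o=np.zeros((420,800,3),'uint8'); o[:390,:520]=cv2.resize(w,(520,390)); s=cv2.resize(np.clip(s*1.7,0,255).astype('uint8'),None,fx=2,fy=2); o[:s.shape[0],520:520+s.shape[1]]=s
cv2.imwrite('pics/m4.png',o)
E
```

```text
top [335 187  15  15 178] [341.8 193.8] [ 0.5408 -0.1267  0.099 ]
top [390 206   8  14  82] [393.5 211.9] [ 0.4996 -0.2334  0.099 ]
top [277 249   7  28 114] [280.  262.3] [0.4007 0.0068 0.099 ]
scene [307 280  14  12 125] [313.8 285.2] [ 0.4973 -0.2446  0.099 ]
wrist [ 308   12   50   53 2096] [332.5  38. ] [ 0.542  -0.1275  0.099 ]
wrist [ 261  194   45   43 1509] [282.8 214.9] [ 0.499  -0.2397  0.099 ]
```

View pics/m4.png

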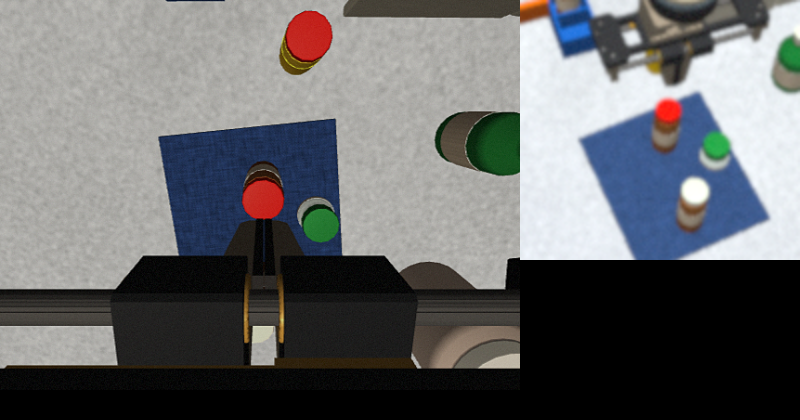

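>>> {"method": "play_rows", "body": {
  "moves": "0 0 -0.2 0 0 0;0 0 -0.3 0 0 0;0 0 -0.4 0 0 0;0 0 -0.4 0 0 0;0 0 -0.4 0 0 0;0 0 -0.4 0 0 0;0 0 -0.4 0 0 0;0 0 -0.4 0 0 0;0 0 -0.4 0 0 0;0 0 -0.3 0 0 0;0 0 -0.2 0 0 0;0 0 0 0 0 0",
  "grip": 0.65
}}

```text
time: 12.82
ee_pos: [0.4997, -0.2398, 0.2505]
orientation: [0.741, 0.671, -0.0, 0.0]
force: [0.2, -0.7, 0.0]
gripper_width: 0.0598
grip_force: 0.0
```

>>> {"method": "play_rows", "body": {
  "moves": "0 0 0 0 0 0;0 0 0 0 0 0;0 0 0 0 0 0;0 0 0 0 0 0;0 0 0 0 0 0",
  "grip": 0
}}

```text
time: 13.45
ee_pos: [0.4999, -0.2399, 0.2512]
orientation: [0.741, 0.671, 0.0, 0.001]
force: [-0.6, 1.1, 2.6]
gripper_width: 0.0337
grip_force: 30.0
```

>>> {"method": "play_rows", "body": {
  "moves": "0 0 0.3 0 0 0;0 0 0.8 0 0 0;0 0.2 1 0 0 0;0 0.5 1 0 0 0;-0.1 0.85 0.8 0 0 0;-0.15 0.95 0 0 0 0;-0.15 0.95 0 0 0 0;-0.15 0.95 0 0 0 0;-0.15 0.95 0 0 0 0;-0.15 0.95 0 0 0 0;-0.15 0.95 0 0 0 0;-0.1 0.9 0 0 0 0;-0.1 0.8 0 0 0 0;0 0.5 0 0 0 0;0 0.13 0 0 0 0;0 0 0 0 0 0"
}}

```text
time: 15.45
ee_pos: [0.4639, 0.0473, 0.368]
orientation: [0.741, 0.671, -0.0, 0.001]
force: [-0.4, 0.1, -0.9]
gripper_width: 0.0334
grip_force: 29.9
```

```bash
python3 - <<'E'
from kin import *
go([.4645,.0473,.081],tool(0,0,-5.6))
import pickle
X=grab('wrist'); pickle.dump(X,open('w5.pkl','wb'))
im=X['image']
o=np.zeros((480,800,3),'uint8'); o[:480,:640]=cv2.resize(np.clip(im*1.3,0,255).astype('uint8'),(640,480)); cv2.imwrite('pics/w5.png',o[:,:640])
# predicted projections of carrier corners with estimate
p=[.460,.0015,-.097]
for q in [(.027,.071),(-.027,.071),(.027,-.071),(-.027,-.071),(-.088,0)]:
    c,s=np.cos(p[2]),np.sin(p[2]); print(q,proj(X,[p[0]+c*q[0]-s*q[1],p[1]+s*q[0]+c*q[1],.045]).round(1)*640/560)
E
```

```text
total [ 0.02 -0.   -3.87] [0.01 0.01 0.01] n 4 per row [ 0.005 -0.    -0.966  0.003  0.002  0.004]
(0.027, 0.071) [360.8        192.45714286]
(-0.027, 0.071) [288.11428571 192.68571429]
(0.027, -0.071) [357.71428571 363.65714286]
(-0.027, -0.071) [292.34285714 363.88571429]
(-0.088, 0) [212.57142857 283.08571429]
```

View pics/w5.png

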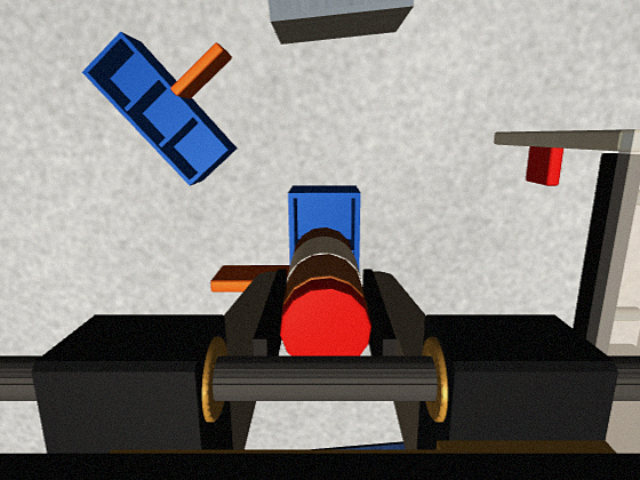

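>>> {"method": "play_rows", "body": {
  "moves": "0.02 0 -0.5 0 0 0;0 0 -0.7 0 0 0;0 0 -0.7 0 0 0;0 0 -0.6 0 0 0;0 0 -0.5 0 0 0;0 0 -0.4 0 0 0;0 0 -0.25 0 0 0;0 0 -0.17 0 0 0;0 0 0 0 0 0"
}}

```text
time: 16.62
ee_pos: [0.4644, 0.0475, 0.2532]
orientation: [0.741, 0.671, -0.0, 0.001]
force: [-1.0, 0.6, -1.0]
gripper_width: 0.0334
grip_force: 29.9
```

>>> {"method": "play_rows", "body": {
  "moves": "0 0 -0.05 0 0 0;0 0 0 0 0 0;0 0 0 0 0 0;0 0 0 0 0 0;0 0 0.5 0 0 0;0 0 1 0 0 0;0 0 1 0 0 0;0 0 1 0 0 0",
  "grip": 0.65
}}

```text
time: 17.62
ee_pos: [0.4643, 0.0475, 0.3588]
orientation: [0.741, 0.671, 0.0, 0.001]
force: [0.5, 0.4, 0.5]
gripper_width: 0.0599
grip_force: 0.0
```

```bash
python3 - <<'E'
from kin import *
print(env.read_state()['gripper_width'])
go([.4813,-.3492,.155],tool(0,0,-5.6))
E
```

```text
0.05990719278372415
total [  0.57 -13.22  -1.09] [0.01 0.02 0.02] n 14 per row [ 0.041 -0.944 -0.078  0.001  0.001  0.001]
```

>>> {"method": "play_rows", "body": {
  "moves": "0.041 -0.944 -0.078 0 0 0;0.041 -0.944 -0.078 0 0 0;0.041 -0.944 -0.078 0 0 0;0.041 -0.944 -0.078 0 0 0;0.041 -0.944 -0.078 0 0 0;0.041 -0.944 -0.078 0 0 0;0.041 -0.944 -0.078 0 0 0;0.041 -0.944 -0.078 0 0 0;0.041 -0.944 -0.078 0 0 0;0.041 -0.944 -0.078 0 0 0;0.041 -0.944 -0.078 0 0 0;0.041 -0.944 -0.078 0 0 0;0.041 -0.944 -0.078 0 0 0;0.041 -0.944 -0.078 0 0 0;0 0 -0.2 0 0 0;0 0 0 0 0 0"
}}

```text
time: 19.62
ee_pos: [0.4812, -0.3482, 0.3179]
orientation: [0.741, 0.671, -0.0, -0.0]
force: [0.5, -0.1, 0.4]
gripper_width: 0.0599
grip_force: 0.0
```

```bash
python3 - <<'E'
from kin import *
go([.4813,-.3492,.08],tool(0,0,-5.6))
import pickle
X={n:grab(n) for n in('top','scene','wrist')}; pickle.dump(X,open('D6.pkl','wb'))
for n in X:
    im=X[n]['image'].astype(int); m=((im[...,2]>90)&(im[...,1]<70)&(im[...,0]<70)).astype('uint8')
    k,l,st,ce=cv2.connectedComponentsWithStats(m)
    for i in range(1,k):
        if st[i,4]>60: print(n,st[i],ce[i].round(1),np.round(at(X[n],*ce[i],.099),4))
print(proj(X['wrist'],[.4813,-.3492,.099]))
im=X['wrist']['image'].astype(int); sat=im.max(2)-im.min(2)
m=((im.min(2)>150)).astype('uint8'); k,l,st,ce=cv2.connectedComponentsWithStats(m)
for i in range(1,k):
    if st[i,4]>300: print(st[i],ce[i].round(1),np.round(at(X['wrist'],*ce[i],.099),4))
E
```

```text
total [ 0.   -0.03 -2.23] [ 0.   -0.    0.02] n 3 per row [ 0.001 -0.011 -0.743  0.    -0.001  0.007]
top [335 187  15  15 178] [341.7 193.8] [ 0.5406 -0.1265  0.099 ]
top [253 226  15  15 175] [259.9 233. ] [0.4627 0.0471 0.099 ]
top [277 249   7  28 117] [280.  262.2] [0.401  0.0068 0.099 ]
[283.15256207 237.64346719]
[    0     0   191   292 47256] [ 85. 143.] [ 0.3784 -0.2839  0.099 ]
[  365     0   195   292 35903] [466.4 119.6] [ 0.5867 -0.2922  0.099 ]
[ 212  213  144   98 9564] [284.8 271.8] [ 0.4801 -0.3708  0.099 ]
[ 170  351  226   42 8561] [279.5 371.4] [ 0.4698 -0.4396  0.099 ]
```

>>> {"method": "play_rows", "body": {
  "moves": "0 0 -0.5 0 0 0;0 0 -0.6 0 0 0;0 0 -0.5 0 0 0;0 0 -0.4 0 0 0;0 0 -0.23 0 0 0;0 0 0 0 0 0"
}}

```text
time: 20.52
ee_pos: [0.4815, -0.349, 0.2506]
orientation: [0.741, 0.671, -0.0, 0.0]
force: [0.2, -0.2, 0.1]
gripper_width: 0.0594
grip_force: 0.0
```

>>> {"method": "play_rows", "body": {
  "moves": "0 0 0 0 0 0;0 0 0 0 0 0;0 0 0 0 0 0;0 0 0 0 0 0;0 0 0 0 0 0",
  "grip": 0
}}

```text
time: 21.15
ee_pos: [0.4817, -0.3491, 0.2515]
orientation: [0.741, 0.671, 0.0, 0.001]
force: [-0.5, 0.6, 4.5]
gripper_width: 0.0334
grip_force: 30.0
```

```bash
python3 - <<'E'
from kin import *
s=env.read_state();print(s['gripper_width'],grasp())
go([.4555,-.0443,.187],tool(0,0,-5.6))
E
```

```text
0.033373584163889664 [ 0.48193289 -0.34933292  0.08051189]
total [-0.87 10.16  3.55] [0.01 0.01 0.02] n 11 per row [-0.079  0.924  0.323  0.001  0.001  0.002]
```

>>> {"method": "play_rows", "body": {
  "moves": "0 0 0.3 0 0 0;0 0 0.8 0 0 0;0 0.4 0.9 0 0 0;-0.05 0.8 0.5 0 0 0;-0.1 0.95 0 0 0 0;-0.1 0.95 0 0 0 0;-0.1 0.95 0 0 0 0;-0.1 0.95 0 0 0 0;-0.1 0.95 0 0 0 0;-0.1 0.95 0 0 0 0;-0.1 0.95 0 0 0 0;-0.1 0.95 0 0 0 0;-0.05 0.8 0 0 0 0;0 0.45 0 0 0 0;0 0.11 0 0 0 0;0 0 0 0 0 0"
}}

```text
time: 23.15
ee_pos: [0.4548, -0.0444, 0.3263]
orientation: [0.741, 0.671, -0.0, 0.001]
force: [-0.3, -0.4, -1.9]
gripper_width: 0.0331
grip_force: 30.0
```

```bash
python3 - <<'E'
from kin import *
go([.4555,-.0443,.081],tool(0,0,-5.6))
E
```

```text
total [ 0.02  0.   -2.48] [0.01 0.01 0.02] n 3 per row [ 0.008  0.002 -0.825  0.004  0.003  0.005]
```

>>> {"method": "play_rows", "body": {
  "moves": "0.02 0 -0.4 0 0 0;0 0 -0.6 0 0 0;0 0 -0.5 0 0 0;0 0 -0.4 0 0 0;0 0 -0.3 0 0 0;0 0 -0.2 0 0 0;0 0 -0.12 0 0 0;0 0 0 0 0 0"
}}

```text
time: 24.15
ee_pos: [0.4552, -0.0442, 0.2512]
orientation: [0.741, 0.671, -0.0, 0.001]
force: [-4.2, 0.5, 7.7]
gripper_width: 0.0333
grip_force: 30.0
```

>>> {"method": "play_rows", "body": {
  "moves": "0 0 0 0 0 0;0 0 0 0 0 0;0 0 0 0 0 0;0 0 0.5 0 0 0;0 0 1 0 0 0;0 0 1 0 0 0;0 0 1 0 0 0;0 0 0.5 0 0 0;0 0 0 0 0 0",
  "grip": 0.65
}}

```text
time: 25.28
ee_pos: [0.4554, -0.0442, 0.3716]
orientation: [0.741, 0.671, 0.001, 0.002]
force: [-0.7, 0.0, -0.4]
gripper_width: 0.0599
grip_force: 0.0
```

```bash
cat > kin2.py <<'E'
from kin import *
import kin
def fk(q,k):
    a,h,L2,L3,d,b,e,c=k; E=Ro.from_euler; t=q[1]+q[2]
    p=E('z',q[0]).apply([a+L2*np.sin(q[1])+L3*np.sin(t)+e*np.cos(t),b,h+L2*np.cos(q[1])+L3*np.cos(t)-e*np.sin(t)])
    R=rot(q); return p+R.apply([0,0,d])+E('z',q[0]).apply([0,c*0,0]),R
kin.fk=fk
def calib(L):
    x0=np.array([0,.3,.45,.45,.1,0,0,0])
    r=least_squares(lambda k:np.concatenate([fk(q,k)[0]-p for q,p,_ in L]+[0.0005*(k-x0)]),x0)
    print('kin',np.round(r.x,4),'max',max(np.abs(fk(q,r.x)[0]-p).max() for q,p,_ in L)); return r.x
E
python3 - <<'E'
from kin2 import *
L=log(); k=calib(L); np.save('k.npy',k)
for q,p,_ in L: print(np.round(q,2),np.round(p,3),((fk(q,k)[0]-p)*1000).round(1))
E
```

```text
kin [0.     0.294  0.5681 0.4943 0.1693 0.0015 0.0585 0.    ] max 6.186551027020926e-08
[ 1.16  0.35  1.63 -0.    1.16 -0.  ] [0.25  0.573 0.404] [-0. -0.  0.]
[ 0.22 -0.07  2.51 -1.3   0.25  0.03] [0.334 0.035 0.314] [-0.  0. -0.]
[ 0.05  0.15  2.16 -0.06  0.74 -1.3 ] [0.426 0.018 0.311] [ 0. -0.  0.]
[ 0.03  0.38  2.16  0.    0.6  -1.37] [0.443 0.016 0.211] [-0. -0.  0.]
[ 0.02  0.32  2.27  0.    0.55 -1.46] [0.388 0.008 0.212] [ 0. -0.  0.]
[ 0.02  0.02  2.15  0.    0.98 -1.45] [0.387 0.008 0.369] [ 0. -0. -0.]
[-0.45  0.32  1.85 -0.    0.97 -0.35] [ 0.498 -0.241  0.334] [-0.  0.  0.]
[-0.1   0.13  2.01 -0.    1.    0.  ] [ 0.455 -0.044  0.372] [ 0. -0. -0.]
```

```bash
python3 - <<'E'
from kin2 import *
k=np.load('k.npy')
def cands(g,psi,L):
  out=[]
  for ya in (90,-90):
    for q4 in (0,1.5,3.1):
      for q6 in (-1.5,1.5):
        q,c=ik(g,tool(psi,np.radians(L),np.degrees(psi)+ya),k,[0,.5,2.,q4,.3,q6])
        if c<1e-8 and not any(np.abs(q-o).max()<.02 for o in out): out.append(q)
  return out
B=[.6003,.0029,-.0985]; c,s=np.cos(B[2]),np.sin(B[2])
def w(x,y): return [B[0]+c*x-s*y,B[1]+s*x+c*y]
for name,bx,by in (('now',-.14,-.015),('mid',-.08,-.015),('mid2',-.03,-.015),('entry',.03,-.015),('press',.075,-.015),('left',.075,.019)):
  for L in (28,35,40,45):
    for q in cands(w(bx-.080,by)+[.045],B[2],L): print(name,np.round(w(bx-.08,by),3),L,q.round(2))
E
```

```text
now [0.38 0.01] 28 [0.11 0.28 2.61 3.53 0.25 1.37]
now [0.38 0.01] 28 [ 0.11  0.28  2.61  3.53  0.25 -1.77]
mid [0.44  0.004] 28 [0.06 0.32 2.5  3.59 0.18 1.28]
mid [0.44  0.004] 28 [ 0.06  0.32  2.5   3.59  0.18 -1.87]
mid [0.44  0.004] 35 [0.09 0.39 2.57 3.4  0.43 1.49]
mid [0.44  0.004] 35 [ 0.09  0.39  2.57  3.4   0.43 -1.65]
mid [0.44  0.004] 40 [0.11 0.46 2.62 3.36 0.64 1.55]
mid [0.44  0.004] 40 [ 0.11  0.46  2.62  3.36  0.64 -1.59]
mid2 [ 0.489 -0.001] 28 [0.04 0.36 2.4  3.71 0.12 1.13]
mid2 [ 0.489 -0.001] 28 [ 0.04  0.36  2.4   3.71  0.12 -2.01]
mid2 [ 0.489 -0.001] 35 [0.06 0.4  2.47 3.4  0.35 1.45]
mid2 [ 0.489 -0.001] 35 [ 0.06  0.4   2.47  3.4   0.35 -1.69]
mid2 [ 0.489 -0.001] 40 [0.07 0.46 2.52 3.35 0.54 1.52]
mid2 [ 0.489 -0.001] 40 [ 0.07  0.46  2.52  3.35  0.54 -1.62]
mid2 [ 0.489 -0.001] 45 [0.08 0.54 2.57 3.33 0.75 1.56]
mid2 [ 0.489 -0.001] 45 [ 0.08  0.54  2.57  3.33  0.75 -1.58]
entry [ 0.549 -0.007] 28 [0.02 0.41 2.28 4.19 0.06 0.63]
entry [ 0.549 -0.007] 28 [ 0.02  0.41  2.28  4.19  0.06 -2.52]
entry [ 0.549 -0.007] 35 [0.03 0.44 2.35 3.42 0.27 1.41]
entry [
[... 543 characters left out ...]
ress [ 0.594 -0.012] 40 [0.02 0.5  2.31 3.36 0.37 1.46]
press [ 0.594 -0.012] 40 [ 0.02  0.5   2.31  3.36  0.37 -1.68]
press [ 0.594 -0.012] 45 [0.03 0.55 2.36 3.32 0.55 1.51]
press [ 0.594 -0.012] 45 [ 0.03  0.55  2.36  3.32  0.55 -1.63]
left [0.597 0.022] 28 [ 0.08  0.45  2.18 -1.22  0.09 -0.19]
left [0.597 0.022] 28 [ 0.08  0.45  2.18 -1.22  0.09  2.95]
left [0.597 0.022] 35 [0.1  0.47 2.25 3.69 0.22 1.19]
left [0.597 0.022] 35 [ 0.1   0.47  2.25  3.69  0.22 -1.95]
left [0.597 0.022] 40 [0.11 0.5  2.3  3.52 0.37 1.38]
left [0.597 0.022] 40 [ 0.11  0.5   2.3   3.52  0.37 -1.76]
left [0.597 0.022] 45 [0.12 0.55 2.35 3.45 0.54 1.47]
left [0.597 0.022] 45 [ 0.12  0.55  2.35  3.45  0.54 -1.68]
```

```bash
python3 - <<'E'
from kin2 import *
go([.3903,.0083,.11],tool(0,0,-95.56))
X=grab('top')
im=X['image'].astype(int); m=((im[...,2]>90)&(im[...,1]<70)&(im[...,0]<70)).astype('uint8')
k,l,st,ce=cv2.connectedComponentsWithStats(m)
for i in range(1,k):
    if st[i,4]>60: print(st[i],ce[i].round(1),np.round(at(X,*ce[i],.099),4))
E
```

```text
total [-2.17  1.75 -3.02] [ 3.000e-02  1.000e-02 -1.568e+01] n 16 per row [-0.136  0.109 -0.189  0.002  0.001 -0.98 ]
[253 226   8  15  96] [257.1 233. ] [0.4629 0.0531 0.099 ]
[277 250   6  27 111] [279.8 263.2] [0.3989 0.0071 0.099 ]
```

>>> {"method": "play_rows", "body": {
  "moves": "-0.2 0.109 0 0 0 -0.98;-0.2 0.109 0 0 0 -0.98;-0.2 0.109 0 0 0 -0.98;-0.2 0.109 0 0 0 -0.98;-0.2 0.109 0 0 0 -0.98;-0.2 0.109 0 0 0 -0.98;-0.2 0.109 0 0 0 -0.98;-0.2 0.109 0 0 0 -0.98;-0.2 0.109 0 0 0 -0.98;-0.2 0.109 0 0 0 -0.98;-0.17 0.109 -0.3 0 0 -0.98;0 0.109 -0.5 0 0 -0.98;0 0.109 -0.6 0 0 -0.98;0 0.109 -0.6 0 0 -0.98;0 0.109 -0.6 0 0 -0.98;0 0.115 -0.6 0 0 -0.98;0 0 -0.6 0 0 0;0 0 0 0 0 0",
  "grip": 0.5
}}

```text
time: 27.58
ee_pos: [0.3889, 0.0083, 0.2548]
orientation: [0.999, -0.048, -0.003, 0.001]
force: [-0.1, -0.2, 0.4]
gripper_width: 0.0459
grip_force: 0.0
```

```bash
python3 - <<'E'
from kin2 import *
go([.3900,.0083,.040],tool(0,0,-95.56)); print(env.read_state()['joint_positions'].round(2))
E
```

```text
total [ 0.04 -0.   -1.46] [ 0.01 -0.06 -0.01] n 2 per row [ 0.018 -0.001 -0.73   0.004 -0.029 -0.003]
[ 0.02  0.23  2.24 -0.    0.68  1.69]
```

>>> {"method": "play_rows", "body": {
  "moves": "0.03 0 -0.5 0 -0.05 0;0 0 -0.5 0 0 0;0 0 -0.4 0 0 0;0 0 -0.06 0 0 0;0 0 0 0 0 0"
}}

```text
time: 28.2
ee_pos: [0.3911, 0.0083, 0.2129]
orientation: [0.999, -0.048, 0.002, 0.0]
force: [-0.8, -0.7, -1.0]
gripper_width: 0.0458
grip_force: 0.0
```

>>> {"method": "play_rows", "body": {
  "moves": "0 0 0 0 0 0;0 0 0 0 0 0;0 0 0 0 0 0;0 0 0 0 0 0;0.1 -0.01 0 0 0 0;0.2 -0.02 0 0 0 0;0.3 -0.03 0 0 0 0;0.35 -0.035 0 0 0 0;0.35 -0.035 0 0 0 0;0.35 -0.035 0 0 0 0;0.35 -0.035 0 0 0 0;0.35 -0.035 0 0 0 0;0.35 -0.035 0 0 0 0;0.35 -0.035 0 0 0 0;0.35 -0.035 0 0 0 0;0.25 -0.025 0 0 0 0;0.15 -0.015 0 0 0 0;0.05 -0.005 0 0 0 0;0 0 0 0 0 0",
  "grip": 0
}}

```text
time: 30.58
ee_pos: [0.5049, -0.0032, 0.2124]
orientation: [0.999, -0.048, -0.001, 0.0]
force: [-6.8, 0.7, 8.0]
gripper_width: 0.0098
grip_force: 30.0
```

```bash
python3 - <<'E'
from kin2 import *
s=env.read_state(); print(s['joint_positions'].round(2),grasp())
R=Ro.from_quat(s['orientation']).as_matrix(); print(R.round(3))
X=grab('wrist')
import pickle; pickle.dump(X,open('w7.pkl','wb'))
im=X['image'].astype(int)
for nm,m in (('red',(im[...,2]>60)&(im[...,1]<im[...,2]*.35)&(im[...,0]<im[...,2]*.35)),('blue',(im[...,0]>60)&(im[...,2]<im[...,0]*.45))):
    k,l,st,ce=cv2.connectedComponentsWithStats(m.astype('uint8'))
    for i in range(1,k):
        if st[i,4]>150: print(nm,st[i],ce[i].round(1))
for p in ([.035,.06,.036],[0,.09,0],[0,-.09,0]):
    c,s_=np.cos(-.0985),np.sin(-.0985); print(p,proj(X,[.6003+c*p[0]-s_*p[1],.0029+s_*p[0]+c*p[1],p[2]]).round(1))
E
```

```text
[-0.01  0.45  2.03 -0.    0.67  1.66] [ 0.50470457 -0.00326258  0.04137667]
[[ 0.995 -0.097 -0.001]
 [-0.097 -0.995 -0.001]
 [-0.001  0.001 -1.   ]]
red [   40    47   140   132 13751] [108.2 112.8]
blue [   97    41   374   132 20786] [287.3  97.1]
blue [152  56  68  11 331] [187.2  60.9]
blue [ 113  173  342   10 2894] [283.2 178. ]
[0.035, 0.06, 0.036] [ 87.2 -50.2]
[0, 0.09, 0] [74.6 61.7]
[0, -0.09, 0] [432.1  62. ]
```

>>> {"method": "play_rows", "body": {
  "moves": "0 0 0 0 0 0;0 0 0 0 0 0;0 0 0 0 0 0;-0.1 0 0.5 0 0 0;-0.2 0 1 0 0 0;-0.2 0 1 0 0 0;-0.2 0 1 0 0 0;-0.2 0 1 0 0 0;0 0 0.5 0 0 0;0 0 0 0 0 0",
  "grip": 0.5
}}

```text
time: 31.88
ee_pos: [0.4798, -0.0032, 0.3639]
orientation: [0.999, -0.048, 0.003, 0.0]
force: [-0.3, -0.2, -0.6]
gripper_width: 0.0462
grip_force: 0.0
```

```bash
python3 - <<'E'
from kin2 import *
k=np.load('k.npy'); s=env.read_state(); q0=s['joint_positions']
g=[.4967-.01,-.0025,.15]
q1,c=ik(g,tool(-.0985,np.radians(40),-95.6),k,[0.05,.4,2.4,3.3,.5,-1.6]); print(q0.round(2),q1.round(2),c,fk(q0,k)[0]-s['ee_pos'])
N=20
for mid in (0.3,):
  P=[]
  for t in np.linspace(0,1,N+1):
    q=q0+(q1-q0)*t; P.append(fk(q,k))
  rows=[np.r_[(P[i+1][0]-P[i][0])/.03,(P[i+1][1]*P[i][1].inv()).as_rotvec()/.1].round(2) for i in range(N)]
  print(';'.join(' '.join('%g'%v for v in r) for r in rows)); print(np.abs(rows).max(), [ (p+.19*R.as_matrix()[:,2]).round(2).tolist() for p,R in P[::4]])
E
```

```text
[-0.01  0.17  1.98 -0.    0.98  1.66] [ 0.06  0.1   2.48  3.84  0.16 -2.13] 1.6389547217695776e-30 [ 6.72951472e-09 -1.34499681e-08 -5.62937530e-10]
-0.14 0.93 -0.18 1.53 -0.35 0.83;-0.06 0.85 -0.05 1.39 -0.61 0.68;0.02 0.73 0.05 1.23 -0.82 0.51;0.08 0.59 0.13 1.04 -0.98 0.32;0.13 0.44 0.17 0.83 -1.08 0.11;0.16 0.28 0.19 0.61 -1.11 -0.09;0.17 0.13 0.17 0.39 -1.09 -0.28;0.15 -0.02 0.13 0.17 -1.01 -0.44;0.12 -0.16 0.07 -0.03 -0.89 -0.57;0.06 -0.27 0 -0.2 -0.72 -0.67;-0.01 -0.36 -0.08 -0.35 -0.52 -0.73;-0.1 -0.42 -0.17 -0.46 -0.31 -0.75;-0.2 -0.45 -0.25 -0.53 -0.09 -0.73;-0.3 -0.45 -0.32 -0.56 0.12 -0.68;-0.4 -0.42 -0.38 -0.55 0.32 -0.6;-0.49 -0.37 -0.43 -0.5 0.48 -0.5;-0.57 -0.3 -0.46 -0.42 0.61 -0.39;-0.64 -0.21 -0.46 -0.31 0.7 -0.27;-0.68 -0.12 -0.45 -0.19 0.74 -0.15;-0.7 -0.03 -0.43 -0.07 0.74 -0.04
1.53 [[0.48, -0.0, 0.17], [0.52, 0.19, 0.2], [0.6, 0.23, 0.28], [0.65, 0.15, 0.29], [0.61, 0.04, 0.23], [0.5, -0.0, 0.14]]
```

```bash
cat > plan.py <<'E'
from kin2 import *
k=np.load('k.npy'); s=env.read_state(); q0=s['joint_positions']
g=[.4867,-.0020,.105]
q1,c=ik(g,tool(-.0985,np.radians(41),-95.6),k,[0.05,.4,2.4,3.3,.5,-1.6]); print(q0.round(2),q1.round(2),c)
A=q1.copy(); A[3:]=[0.03,.2,1.66]; Bq=q1.copy(); Bq[4]=.2
seq=[(q0,A,9),(A,Bq,14),(Bq,q1,3)]
Q=[q0]+[a+(b-a)*i/n for a,b,n in seq for i in range(1,n+1)]
P=[fk(q,k) for q in Q]
rows=[np.r_[(P[i+1][0]-P[i][0])/.03,(P[i+1][1]*P[i][1].inv()).as_rotvec()/.1].round(2) for i in range(len(Q)-1)]
print(';\n'.join(' '.join('%g'%v for v in r) for r in rows)); print(np.abs(rows).max(), [ (p+.19*R.as_matrix()[:,2]).round(3).tolist() for p,R in P[::3]])
E
python3 plan.py
```

```text
[-0.01  0.17  1.98 -0.    0.98  1.66] [ 0.07  0.25  2.52  3.46  0.36 -1.74] 2.1499514616167248e-19
-0.5 0.16 -0.88 0.03 -0.18 0.07;
-0.56 0.15 -0.82 0.02 -0.18 0.06;
-0.61 0.13 -0.76 0.02 -0.18 0.06;
-0.66 0.12 -0.7 0.02 -0.18 0.05;
-0.71 0.1 -0.64 0.02 -0.18 0.05;
-0.75 0.08 -0.57 0.01 -0.18 0.05;
-0.79 0.07 -0.5 0.01 -0.18 0.05;
-0.82 0.05 -0.42 0.01 -0.18 0.05;
-0.84 0.03 -0.35 0 -0.18 0.05;
0.02 0.27 0.01 0.47 -0.04 0.11;
0.08 0.26 0.04 0.45 -0.16 0.1;
0.14 0.23 0.06 0.4 -0.26 0.08;
0.19 0.19 0.08 0.33 -0.35 0.05;
0.22 0.13 0.09 0.24 -0.42 0.01;
0.25 0.07 0.1 0.14 -0.46 -0.03;
0.26 0 0.1 0.03 -0.48 -0.07;
0.25 -0.06 0.09 -0.08 -0.47 -0.11;
0.23 -0.13 0.08 -0.18 -0.43 -0.15;
0.19 -0.18 0.07 -0.27 -0.36 -0.19;
0.15 -0.23 0.05 -0.34 -0.27 -0.21;
0.09 -0.26 0.03 -0.4 -0.17 -0.23;
0.03 -0.27 0 -0.42 -0.05 -0.24;
-0.03 -0.27 -0.02 -0.42 0.07 -0.23;
0.24 -0.07 0.16 -0.12 -0.51 -0.06;
0.23 -0.07 0.17 -0.12 -0.51 -0.06;
0.22 -0.07 0.19 -0.12 -0.51 -0.06
0.88 [[0.481, -0.003, 0.174], [0.441, 0.011, 0.1], [0.388, 0.021, 0.044], [0.324, 0.026, 0.008], [0.34, 0.075, 0.015], [0.381, 0.099, 0.031], [0.428, 0.088, 0.049], [0.456, 0.045, 0.059], [0.471, 0.006, 0.068]]
```

```bash
sed -i 's/^A=q1.copy.*/qb,c=ik([.4867,-.002,.185],tool(-.0985,np.radians(45),-95.6),k,[0.05,.2,2.4,3.3,.3,-1.6]); print(qb.round(2),c)\nA=qb.copy(); A[3:]=[0.03,.2,1.66]; Bq=qb.copy(); Bq[3:]=[q1[3],.2,q1[5]]/; s/(Bq,q1,3)/(Bq,q1,4)/; s/(q0,A,9)/(q0,A,6)/' plan.py; python3 plan.py
```

```text
[-0.01  0.17  1.98 -0.    0.98  1.66] [ 0.07  0.25  2.52  3.46  0.36 -1.74] 2.1499514616167248e-19
[ 0.08  0.02  2.51  3.82  0.2  -2.12] 1.0577744578388974e-19
-0.79 0.26 -0.67 0.04 -0.69 0.12;
-0.84 0.23 -0.61 0.04 -0.69 0.11;
-0.89 0.2 -0.55 0.05 -0.69 0.1;
-0.94 0.16 -0.49 0.05 -0.69 0.1;
-0.98 0.12 -0.42 0.05 -0.69 0.09;
-1.03 0.08 -0.36 0.05 -0.69 0.09;
0.01 0.27 0.02 0.43 -0.04 0.22;
0.07 0.26 0.06 0.41 -0.15 0.2;
0.12 0.23 0.1 0.38 -0.26 0.17;
0.16 0.19 0.12 0.32 -0.35 0.12;
0.19 0.13 0.14 0.24 -0.42 0.06;
0.21 0.07 0.16 0.15 -0.46 -0;
0.22 0 0.16 0.06 -0.48 -0.07;
0.22 -0.06 0.15 -0.04 -0.47 -0.14;
0.2 -0.13 0.14 -0.13 -0.42 -0.2;
0.17 -0.18 0.11 -0.21 -0.36 -0.25;
0.13 -0.23 0.08 -0.28 -0.27 -0.29;
0.09 -0.26 0.05 -0.32 -0.17 -0.32;
0.03 -0.27 0.01 -0.35 -0.05 -0.33;
-0.02 -0.27 -0.03 -0.35 0.07 -0.33;
0.1 -0.1 -0.62 -0.12 0.25 -0.1;
0.06 -0.1 -0.63 -0.13 0.25 -0.09;
0.02 -0.1 -0.63 -0.13 0.25 -0.08;
-0.01 -0.1 -0.63 -0.13 0.25 -0.08
1.03 [[0.481, -0.003, 0.174], [0.445, 0.02, 0.123], [0.393, 0.036, 0.098], [0.405, 0.084, 0.109], [0.441, 0.109, 0.136], [0.482, 0.097, 0.165], [0.507, 0.055, 0.18], [0.507, 0.015, 0.156], [0.499, -0.003, 0.091]]
```

>>> {"method": "play_rows", "body": {
  "moves": "-0.79 0.26 -0.67 0.04 -0.69 0.12;-0.84 0.23 -0.61 0.04 -0.69 0.11;-0.89 0.2 -0.55 0.05 -0.69 0.1;-0.94 0.16 -0.49 0.05 -0.69 0.1;-0.98 0.12 -0.42 0.05 -0.69 0.09;-1 0.08 -0.36 0.05 -0.69 0.09;0.01 0.27 0.02 0.43 -0.04 0.22;0.07 0.26 0.06 0.41 -0.15 0.2;0.12 0.23 0.1 0.38 -0.26 0.17;0.16 0.19 0.12 0.32 -0.35 0.12;0.19 0.13 0.14 0.24 -0.42 0.06;0.21 0.07 0.16 0.15 -0.46 0;0.22 0 0.16 0.06 -0.48 -0.07;0.22 -0.06 0.15 -0.04 -0.47 -0.14"
}}

```text
time: 33.62
ee_pos: [0.352, 0.0607, 0.2962]
orientation: [0.936, 0.002, 0.33, -0.122]
force: [0.3, 0.0, -0.1]
gripper_width: 0.0459
grip_force: 0.0
```

```bash
python3 plan.py | head -2; python3 -c "
from kin2 import *
go([.4867,-.0020,.185],tool(-.0985,np.radians(45),-95.6))"
```

```text
[ 0.08  0.02  2.51  2.03  0.2  -0.32] [ 0.07  0.25  2.52  3.46  0.36 -1.74] 2.1499514616167248e-19
[ 0.08  0.02  2.51  3.82  0.2  -2.12] 1.0577744578388974e-19
total [ 0.48 -1.69  0.32] [-2.3  -0.96 -1.95] n 3 per row [ 0.159 -0.564  0.108 -0.766 -0.32  -0.651]
```

Tracking is perfect (q4 = 2.03). Continue.

>>> {"method": "play_rows", "body": {
  "moves": "0.2 -0.13 0.14 -0.13 -0.42 -0.2;0.17 -0.18 0.11 -0.21 -0.36 -0.25;0.13 -0.23 0.08 -0.28 -0.27 -0.29;0.09 -0.26 0.05 -0.32 -0.17 -0.32;0.03 -0.27 0.01 -0.35 -0.05 -0.33;-0.02 -0.27 -0.03 -0.35 0.07 -0.33;0.1 -0.1 -0.62 -0.12 0.25 -0.1;0.06 -0.1 -0.63 -0.13 0.25 -0.09;0.02 -0.1 -0.63 -0.13 0.25 -0.08;-0.01 -0.1 -0.63 -0.13 0.25 -0.08;0 0 0 0 0 0"
}}

```text
time: 35.0
ee_pos: [0.3745, 0.0087, 0.2307]
orientation: [0.937, -0.046, 0.346, 0.018]
force: [-0.2, 0.5, -0.0]
gripper_width: 0.0459
grip_force: 0.0
```

```bash
cat > look.py <<'E'
from kin2 import *
import pickle,sys
s=env.read_state(); print(s['joint_positions'].round(2),grasp())
X=grab('wrist'); pickle.dump(X,open('w8.pkl','wb')); T=grab('top'); pickle.dump(T,open('t8.pkl','wb'))
im=X['image'].astype(int)
b,g,r=im[...,0],im[...,1],im[...,2]
for nm,m in (('red',(r>50)&(g<r*.35)&(b<r*.35)),('blue',(b>40)&(r<b*.45)&(g<b*.75)),('orange',(r>60)&(g>r*.25)&(g<r*.6)&(b<r*.2))):
    m=cv2.morphologyEx(m.astype('uint8'),cv2.MORPH_OPEN,np.ones((3,3),'uint8'))
    k,l,st,ce=cv2.connectedComponentsWithStats(m)
    for i in range(1,k):
        if st[i,4]>150:
            c,_=cv2.findContours((l==i).astype('uint8'),cv2.RETR_EXTERNAL,cv2.CHAIN_APPROX_NONE)
            a=cv2.approxPolyDP(max(c,key=len),3,True).reshape(-1,2); print(nm,st[i],a.tolist()[:14])
def W(p,q):
    c,s=np.cos(p[2]),np.sin(p[2]); return [p[0]+c*q[0]-s*q[1],p[1]+s*q[0]+c*q[1],q[2]]
B=[.6003,.0029,-.0985]; C=[.5745,-.0100,-.097]
for q in ([.03,.06,0],[.03,.06,.036],[.04,.06,.036],[.03,.09,.036],[.03,.09,0]): print('lip',q,proj(X,W(B,q)).round(1))
for q in ([-.027,-.071,0],[-.027,.071,0],[-.027,-.071,.045],[-.027,.071,.045],[.027,-.071,.045],[.027,.071,.045],[-.088,0,.052]): print('car',q,proj(X,W(C,q)).round(1))
E
python3 look.py
```

```text
[ 0.07  0.26  2.52  3.46  0.36 -1.74] [ 0.48509612 -0.00233249  0.10078753]
red [ 151  100   81   55 3214] [[229, 115], [221, 105], [201, 100], [180, 110], [152, 110], [151, 119], [163, 143], [179, 141], [192, 153], [208, 154], [227, 144], [231, 136]]
red [ 461  130   65   56 2772] [[480, 131], [469, 138], [462, 151], [463, 167], [480, 183], [504, 184], [523, 169], [523, 148], [503, 132]]
blue [ 255   99   55   54 2414] [[270, 100], [255, 114], [257, 137], [270, 150], [294, 150], [308, 134], [308, 114], [293, 100]]
blue [ 177  141   98   91 4288] [[254, 141], [237, 141], [245, 201], [203, 201], [183, 160], [177, 206], [192, 231], [273, 231], [274, 201], [261, 200], [255, 179]]
blue [ 290  141   98   91 4012] [[309, 141], [312, 200], [306, 176], [303, 200], [290, 201], [291, 231], [373, 231], [387, 207], [381, 163], [380, 201], [321, 201], [329, 141]]
blue [ 504  172   56  135 4510] [[518, 175], [504, 193], [517, 216], [517, 225], [546, 293], [559, 306], [559, 172]]
orange [ 275  202   16  106 1557] [[276, 202], [277, 306], [287, 307], [289, 204]]
lip [0.03, 0.06, 0] [197.1 145.1]
lip [0.03, 0.06, 0.036] [187.4 117.9]
lip [0.04, 0.06, 0.036] [188.9 108.2]
lip [0.03, 0.09, 0.036] [149.7 117.9]
lip [0.03, 0.09, 0] [163.2 145.1]
car [-0.027, -0.071, 0] [372.7 229.9]
car [-0.027, 0.071, 0] [191.5 230.1]
car [-0.027, -0.071, 0.045] [387.7 203.7]
car [-0.027, 0.071, 0.045] [176.3 203.9]
car [0.027, -0.071, 0.045] [378.  138.7]
car [0.027, 0.071, 0.045] [185.9 138.9]
car [-0.088, 0, 0.052] [282.  292.3]
```

```bash
python3 -c "
from kin2 import *
go([.4939,-.0023,.043],tool(-.098,np.radians(41),-95.6))"
```

```text
total [ 0.24 -0.   -2.  ] [ 0.   -0.04  0.  ] n 3 per row [ 0.08  -0.002 -0.668  0.001 -0.013  0.   ]
```

>>> {"method": "play_rows", "body": {
  "moves": "0.12 0 -0.5 0 -0.02 0;0.12 0 -0.6 0 -0.02 0;0 0 -0.5 0 0 0;0 0 -0.3 0 0 0;0 0 -0.1 0 0 0;0 0 0 0 0 0"
}}

```text
time: 35.85
ee_pos: [0.3827, 0.0088, 0.1728]
orientation: [0.935, -0.046, 0.351, 0.017]
force: [0.2, -0.1, 0.3]
gripper_width: 0.0461
grip_force: 0.0
```

>>> {"method": "play_rows", "body": {
  "moves": "0 0 0 0 0 0;0 0 0 0 0 0;0 0 0 0 0 0;0 0 0 0 0 0;0 0 0 0 0 0",
  "grip": 0
}}

```text
time: 36.48
ee_pos: [0.3826, 0.0088, 0.1727]
orientation: [0.935, -0.046, 0.351, 0.017]
force: [-1.0, -0.1, 3.1]
gripper_width: 0.0096
grip_force: 30.0
```

```bash
python3 look.py | grep -E "^\[|blue|orange|car"; python3 -c "
from kin2 import *
g=grasp();print(g,env.read_state()['force']);go(g,tool(-.0985,np.radians(41),-95.6))"
```

```text
[ 0.07  0.48  2.52  3.34  0.58 -1.61] [ 0.49455455 -0.00228469  0.04387732]
blue [ 246   22   76   72 4455] [[268, 24], [254, 31], [246, 42], [249, 73], [256, 84], [268, 91], [299, 91], [311, 84], [319, 71], [321, 43], [313, 31], [299, 24]]
blue [ 147   96  127  116 7425] [[248, 96], [226, 96], [237, 167], [182, 167], [158, 119], [147, 173], [171, 211], [272, 211], [273, 167], [256, 165]]
blue [ 294   96  127  116 7363] [[319, 96], [320, 138], [316, 126], [314, 145], [319, 145], [320, 138], [321, 151], [313, 147], [309, 167], [294, 167], [295, 211], [396, 211], [420, 174], [410, 122]]
orange [ 273  166   23  140 2890] [[277, 166], [273, 286], [277, 305], [291, 305], [295, 285], [293, 170], [290, 166]]
car [-0.027, -0.071, 0] [396.1 209.3]
car [-0.027, 0.071, 0] [171.  209.7]
car [-0.027, -0.071, 0.045] [420.3 170.3]
car [-0.027, 0.071, 0.045] [146.9 170.6]
car [0.027, -0.071, 0.045] [404.1  93. ]
car [0.027, 0.071, 0.045] [162.8  93.2]
car [-0.088, 0, 0.052] [284.  282.6]
[ 0.49452932 -0.00228926  0.04385657] [-1.42983171  0.34636289  2.61951208]
total [ 0.01 -0.    0.01] [ 0.    0.02 -0.  ] n 1 per row [ 0.01  -0.001  0.009  0.003  0.023 -0.   ]
```

>>> {"method": "play_rows", "body": {
  "moves": "0.1 -0.01 0 0 0 0;0.2 -0.02 0 0 0 0;0.25 -0.023 0 0 0 0;0.25 -0.023 0 0 0 0;0.25 -0.023 0 0 0 0;0.25 -0.023 0 0 0 0;0.25 -0.023 0 0 0 0;0.25 -0.023 0 0 0 0;0.25 -0.024 0 0 0 0;0.25 -0.024 0 0 0 0;0.2 -0.02 0 0 0 0;0.15 -0.015 0 0 0 0;0 0 0 0 0 0"
}}

```text
time: 38.2
ee_pos: [0.4618, 0.0012, 0.1727]
orientation: [0.935, -0.046, 0.351, 0.017]
force: [-3.7, 0.7, 6.6]
gripper_width: 0.0097
grip_force: 30.0
```

```bash
sed -i 's/^B=.*/B=np.array([.6003,.0029,-.0985]); c_,s_=np.cos(B[2]),np.sin(B[2]); gd=(grasp()-[.4945,-.0023,0])[:2]; C=np.r_[np.array([.5735,-.0100])+gd,-.0985]; rel=C[:2]-B[:2]; print("in bay",c_*rel[0]+s_*rel[1],-s_*rel[0]+c_*rel[1],s["force"],s["wrist_torque"])/' look.py; python3 look.py
```

```text
[ 0.03  0.5   2.36  3.34  0.45 -1.65] [ 0.57367167 -0.00987243  0.04383259]
red [ 137   24   80   73 4613] [[176, 24], [148, 34], [138, 45], [137, 61], [153, 89], [165, 95], [182, 96], [210, 83], [216, 73], [213, 43], [204, 31]]
red [  91  164   73   42 2262] [[94, 165], [92, 178], [116, 205], [163, 205], [145, 173], [146, 164]]
blue [ 246   22   76   72 4428] [[270, 24], [255, 31], [247, 41], [248, 70], [256, 84], [268, 91], [299, 91], [311, 84], [320, 70], [320, 41], [312, 31], [298, 24]]
blue [ 147   95  127  117 7504] [[248, 95], [226, 95], [236, 140], [237, 167], [183, 167], [158, 117], [147, 173], [171, 211], [273, 211], [273, 167], [257, 166]]
blue [ 294   95  127  117 7451] [[320, 95], [320, 126], [316, 128], [317, 149], [313, 149], [311, 166], [294, 167], [295, 211], [397, 211], [420, 174], [411, 123], [388, 167], [331, 167], [344, 95]]
orange [ 273  166   23  140 2858] [[278, 166], [273, 286], [277, 305], [291, 305], [295, 286], [293, 170], [290, 166]]
in bay 0.0541428405092064 -0.015225480320562014 [-3.73081025  0.67096037  6.55318894] [ 0.00369564  0.1989625  -0.06762759]
lip [0.03, 0.06, 0] [164.8 206.9]
lip [0.03, 0.06, 0.036] [145.4 176.6]
lip [0.04, 0.06, 0.036] [148.5 161.3]
lip [0.03, 0.09, 0.036] [ 90.2 176.6]
lip [0.03, 0.09, 0] [117.4 206.9]
car [-0.027, -0.071, 0] [396.4 210.8]
car [-0.027, 0.071, 0] [170.9 210.9]
car [-0.027, -0.071, 0.045] [420.7 172. ]
car [-0.027, 0.071, 0.045] [146.6 172. ]
car [0.027, -0.071, 0.045] [404.5  94.3]
car [0.027, 0.071, 0.045] [162.7  94.3]
car [-0.088, 0, 0.052] [283.9 284.9]
```

>>> {"method": "play_rows", "body": {
  "moves": "0.1 -0.01 0 0 0 0;0.13 -0.013 0 0 0 0;0.15 -0.015 0 0 0 0;0.15 -0.015 0 0 0 0;0.13 -0.013 0 0 0 0;0.07 -0.007 0 0 0 0;0 0 0 0 0 0;0 0 0 0 0 0"
}}

```text
time: 39.3
ee_pos: [0.4802, -0.0007, 0.1721]
orientation: [0.936, -0.046, 0.348, 0.017]
force: [-27.1, 5.9, 27.5]
gripper_width: 0.0101
grip_force: 30.0
```

```bash
python3 look.py
```

```text
[ 0.02  0.51  2.33  3.34  0.41 -1.66] [ 0.59134097 -0.01161324  0.04259823]
red [ 145   76   67   20 1020] [[145, 76], [152, 88], [174, 95], [194, 92], [211, 80], [208, 76]]
red [  82  190   79   41 2573] [[85, 190], [82, 205], [109, 230], [158, 229], [160, 218], [141, 191]]
blue [254  77  62  17 776] [[254, 77], [266, 89], [283, 93], [301, 90], [315, 79]]
blue [ 147   93  128  118 7478] [[248, 93], [226, 93], [239, 157], [237, 167], [183, 166], [157, 115], [147, 172], [171, 209], [273, 210], [274, 167], [257, 165]]
blue [ 295   93  128  118 7505] [[321, 93], [321, 120], [311, 166], [295, 167], [296, 210], [398, 210], [422, 174], [413, 121], [389, 167], [332, 167], [346, 93]]
orange [ 273  166   23  140 2693] [[277, 166], [273, 291], [277, 305], [291, 305], [295, 287], [293, 168]]
in bay 0.07191963849547234 -0.015202066031691896 [-27.0526909    5.94525407  27.50477575] [0.4289016  0.9409126  0.05072733]
lip [0.03, 0.06, 0] [159.8 231.3]
lip [0.03, 0.06, 0.036] [138.5 204.1]
lip [0.04, 0.06, 0.036] [142.  187.3]
lip [0.03, 0.09, 0.036] [ 80.5 204.1]
lip [0.03, 0.09, 0] [110.4 231.3]
car [-0.027, -0.071, 0] [397.1 209.4]
car [-0.027, 0.071, 0] [170.3 209.3]
car [-0.027, -0.071, 0.045] [421.8 170.4]
car [-0.027, 0.071, 0.045] [145.7 170.3]
car [0.027, -0.071, 0.045] [405.6  92. ]
car [0.027, 0.071, 0.045] [161.8  91.8]
car [-0.088, 0, 0.052] [283.8 284.2]
```

>>> {"method": "play_rows", "body": {
  "moves": "0 0 0.03 0 0 0;0.04 0 0.02 0 0 0;0.04 -0.005 0.01 0 0 0;0 0 0 0 0 0;0 0 0 0 0 0"
}}

```text
time: 40.02
ee_pos: [0.4829, -0.0009, 0.1728]
orientation: [0.937, -0.046, 0.347, 0.017]
force: [-15.4, 3.6, 7.7]
gripper_width: 0.0093
grip_force: 30.0
```

```bash
python3 look.py | grep -E "red|bay|blue|lip"
```

```text
red [157  88  42   8 262] [[157, 88], [173, 95], [198, 90]]
red [  81  194   79   41 2541] [[83, 196], [81, 209], [108, 233], [158, 232], [159, 220], [138, 194]]
blue [ 147   93  128  118 7472] [[248, 93], [226, 93], [237, 141], [237, 167], [183, 166], [160, 116], [157, 117], [147, 172], [172, 210], [273, 210], [274, 167], [257, 166]]
blue [ 295   94  128  118 7522] [[320, 94], [321, 122], [312, 164], [295, 167], [296, 210], [397, 211], [422, 174], [413, 122], [389, 167], [332, 167], [346, 94]]
in bay 0.0742415164177452 -0.015196107240126891 [-15.42329368   3.64534828   7.66066097] [ 0.33084458  1.79373727 -0.07262707]
lip [0.03, 0.06, 0] [159.5 234.9]
lip [0.03, 0.06, 0.036] [137.9 208.4]
lip [0.04, 0.06, 0.036] [141.4 191.5]
lip [0.03, 0.09, 0.036] [ 79.7 208.4]
lip [0.03, 0.09, 0] [109.9 234.9]
```

>>> {"method": "play_rows", "body": {
  "moves": "0.004 0.04 0 0 0 0;0.008 0.08 0 0 0 0;0.012 0.12 0 0 0 0;0.012 0.12 0 0 0 0;0.012 0.12 0 0 0 0;0.012 0.12 0 0 0 0;0.012 0.12 0 0 0 0;0.012 0.12 0 0 0 0;0.01 0.1 0 0 0 0;0.01 0.1 0 0 0 0;0 0 0 0 0 0"
}}

```text
time: 41.5
ee_pos: [0.4864, 0.0293, 0.1728]
orientation: [0.936, -0.047, 0.347, 0.018]
force: [-10.6, -6.9, 2.7]
gripper_width: 0.0095
grip_force: 30.0
```

```bash
python3 look.py
```

```text
[ 0.1   0.51  2.31  3.49  0.4  -1.74] [0.59727834 0.01800248 0.04306942]
red [160  89  36   7 179] [[160, 90], [172, 95], [195, 92]]
red [ 138  195   71   41 2403] [[140, 197], [138, 210], [158, 235], [208, 233], [208, 222], [196, 196]]
blue [ 147   93  128  118 6949] [[158, 116], [147, 173], [161, 194], [197, 195], [205, 210], [273, 210], [274, 167], [257, 165], [249, 94], [226, 93], [237, 141], [237, 167], [183, 166]]
blue [ 295   94  128  118 7516] [[321, 94], [321, 118], [312, 165], [295, 167], [296, 211], [398, 211], [422, 174], [413, 121], [388, 168], [332, 167], [346, 94]]
orange [ 273  166   23  140 2875] [[277, 166], [273, 291], [277, 305], [291, 305], [295, 288], [294, 170], [291, 166]]
in bay 0.07489619618429108 0.01483992584960796 [-10.5936156   -6.938945     2.65430891] [-1.01709432  1.89826143 -1.20268716]
lip [0.03, 0.06, 0] [208.8 236.3]
lip [0.03, 0.06, 0.036] [195.8 209.9]
lip [0.04, 0.06, 0.036] [197.9 192.9]
lip [0.03, 0.09, 0.036] [137.5 210.1]
lip [0.03, 0.09, 0] [159.1 236.4]
car [-0.027, -0.071, 0] [396.6 209.1]
car [-0.027, 0.071, 0] [170.2 209.8]
car [-0.027, -0.071, 0.045] [421.1 170.3]
car [-0.027, 0.071, 0.045] [145.5 171.1]
car [0.027, -0.071, 0.045] [404.8  92. ]
car [0.027, 0.071, 0.045] [161.3  92.5]
car [-0.088, 0, 0.052] [283.9 284.5]
```

>>> {"method": "play_rows", "body": {
  "moves": "0.005 0.05 0 0 0 0;0.005 0.05 0 0 0 0;0.004 0.04 0 0 0 0;0.004 0.04 0 0 0 0;0.002 0.03 0 0 0 0;0 0 0 0 0 0"
}}

```text
time: 42.35
ee_pos: [0.4867, 0.0344, 0.1727]
orientation: [0.936, -0.049, 0.347, 0.018]
force: [-11.8, -19.7, 3.6]
gripper_width: 0.0096
grip_force: 30.0
```

```bash
python3 look.py| grep -E "^red|bay|^blue"; python3 -c "
from kin2 import *
go(grasp(),tool(-.0985,np.radians(41),-95.6))"
```

```text
red [158  89  40   7 222] [[158, 89], [172, 95], [197, 91]]
red [ 147  196   70   40 2380] [[149, 197], [147, 210], [166, 235], [215, 234], [216, 223], [205, 196]]
blue [ 147   94  128  117 6807] [[158, 115], [147, 173], [161, 194], [203, 194], [212, 210], [273, 210], [274, 167], [257, 164], [249, 94], [227, 94], [237, 141], [237, 167], [183, 166]]
blue [ 295   94  128  118 7514] [[321, 94], [321, 122], [312, 165], [295, 167], [296, 210], [398, 211], [422, 174], [413, 121], [388, 168], [332, 167], [346, 94]]
in bay 0.0747724489675454 0.019494125883863747 [-11.82569539 -19.68566284   3.64555881] [-2.62074617  1.94752155 -2.59983092]
total [-0.03 -0.02 -0.02] [-0.01 -0.05  0.07] n 1 per row [-0.025 -0.022 -0.02  -0.007 -0.053  0.069]
```

>>> {"method": "play_rows", "body": {
  "moves": "0 -0.03 0 0 0 0;-0.06 0.006 0 0 0 0;-0.06 0.006 0 0 0 0;-0.06 0.006 0 0 0 0;-0.05 0.005 0 0 0 0;0 0 0 0 0 0"
}}

```text
time: 43.2
ee_pos: [0.4813, 0.0349, 0.1729]
orientation: [0.936, -0.048, 0.348, 0.018]
force: [-2.8, -12.0, -4.8]
gripper_width: 0.0098
grip_force: 30.0
```

```bash
python3 look.py| grep -E "^red|bay|^blue"; python3 -c "
from kin2 import *
go(grasp(),tool(-.0985,np.radians(41),-95.6))"
```

```text
red [ 144   70   75   26 1462] [[144, 70], [153, 87], [176, 95], [204, 88], [218, 72]]
red [ 150  187   68   41 2370] [[152, 188], [150, 202], [168, 227], [216, 227], [217, 215], [207, 188]]
blue [ 251   70   70   24 1289] [[251, 70], [260, 85], [282, 93], [301, 91], [314, 84], [320, 74], [317, 70]]
blue [ 148   94  128  118 6362] [[159, 117], [148, 167], [157, 186], [206, 186], [218, 211], [273, 211], [275, 167], [258, 166], [249, 94], [228, 94], [238, 141], [238, 167], [184, 166]]
blue [ 296   95  127  118 7526] [[321, 95], [322, 122], [316, 144], [319, 147], [315, 148], [311, 168], [296, 168], [296, 211], [399, 212], [422, 176], [414, 121], [389, 169], [333, 168], [346, 95]]
in bay 0.06948183108590134 0.01972952784037961 [ -2.80357676 -12.01321987  -4.78466658] [-1.5725952   1.68690633 -1.81670648]
total [-0.02 -0.02 -0.01] [-0.01 -0.04  0.05] n 1 per row [-0.017 -0.015 -0.014 -0.007 -0.036  0.049]
```

>>> {"method": "play_rows", "body": {
  "moves": "-0.02 -0.03 -0.01 0 0 0;-0.02 -0.02 -0.01 0 0 0;0 0 0 0 0 0"
}}

```text
time: 43.68
ee_pos: [0.4802, 0.0341, 0.1726]
orientation: [0.936, -0.047, 0.348, 0.018]
force: [-5.2, -3.7, -0.4]
gripper_width: 0.0098
grip_force: 30.0
```

>>> {"method": "play_rows", "body": {
  "moves": "0 0 0 0 0 0;0 0 0 0 0 0;0 0 0 0 0 0",
  "grip": 0.4
}}

```text
time: 44.05
ee_pos: [0.4823, 0.0348, 0.1739]
orientation: [0.935, -0.046, 0.351, 0.017]
force: [0.2, -0.9, 0.6]
gripper_width: 0.0361
grip_force: 0.0
```

```bash
python3 look.py
```

```text
[ 0.12  0.51  2.32  3.5   0.42 -1.74] [0.59429841 0.02377295 0.045119  ]
red [ 146   80   75   26 1443] [[146, 81], [154, 97], [173, 105], [199, 102], [220, 83]]
red [ 152  192   68   40 2322] [[154, 192], [152, 207], [169, 231], [218, 230], [219, 220], [208, 192]]
blue [ 254   81   68   23 1209] [[254, 81], [260, 94], [283, 103], [303, 101], [321, 85], [312, 81]]
blue [ 150  102  127  117 6068] [[161, 125], [150, 174], [155, 190], [209, 191], [220, 218], [275, 218], [276, 176], [261, 176], [252, 103], [229, 102], [239, 148], [240, 176], [186, 175]]
blue [ 298  103  127  118 7363] [[323, 103], [320, 155], [314, 174], [298, 176], [298, 219], [399, 220], [424, 184], [415, 131], [390, 177], [334, 176], [348, 103]]
orange [ 276  175   22  136 2748] [[280, 175], [276, 297], [278, 310], [294, 310], [296, 178]]
in bay 0.07121127345878352 0.020243446402896815 [ 0.18663559 -0.93105736  0.58301471] [ 0.04962722  0.41973593 -0.01091601]
lip [0.03, 0.06, 0] [219.1 232.7]
lip [0.03, 0.06, 0.036] [208.2 205.7]
lip [0.04, 0.06, 0.036] [209.9 189.2]
lip [0.03, 0.09, 0.036] [151.  205.7]
lip [0.03, 0.09, 0] [170.3 232.7]
car [-0.027, -0.071, 0] [396. 212.]
car [-0.027, 0.071, 0] [171.5 212. ]
car [-0.027, -0.071, 0.045] [420.  173.6]
car [-0.027, 0.071, 0.045] [147.6 173.6]
car [0.027, -0.071, 0.045] [404.1  96.1]
car [0.027, 0.071, 0.045] [163.5  96.1]
car [-0.088, 0, 0.052] [284. 286.]
```

>>> {"method": "play_rows", "body": {
  "moves": "-0.3 0.03 0.2 0 0 0;-0.5 0.05 0.4 0 0 0;-0.7 0.07 0.6 0 0 0;-0.7 0.07 0.6 0 0 0;-0.7 0.07 0.5 0 0 0;0 0 0 0 0 0;0 0 0 0 0 0"
}}

```text
time: 45.02
ee_pos: [0.3956, 0.0435, 0.2429]
orientation: [0.935, -0.046, 0.351, 0.017]
force: [0.6, 0.4, 0.1]
gripper_width: 0.0369
grip_force: 0.0
```

```bash
python3 look.py | grep -E "^\[|blue|red|orange"; python3 - <<'E'
from h import *
import pickle
from scipy.optimize import least_squares
X=pickle.load(open('w8.pkl','rb'))
# project dock pose of carrier for comparison
B=[.6013,.0029,-.0985]
def W(p,q):
    c,s=np.cos(p[2]),np.sin(p[2]); return [p[0]+c*q[0]-s*q[1],p[1]+s*q[0]+c*q[1],q[2]]
o=W(B,[.067,.019,0]); C=[o[0],o[1],B[2]]
for q in ([-.027,-.071,0],[-.027,-.071,.045],[.027,-.071,.045],[-.027,.071,.045],[-.088,-.005,.052],[-.088,.005,.052],[-.027,0,.052]): print('car',q,proj(X,W(C,q)).round(1))
for q in ([.03,.06,0],[.03,.06,.036],[.03,.09,.0]): print('lip',q,proj(X,W(B,q)).round(1))
E
```

```text
[ 0.18  0.25  2.47  3.74  0.33 -1.93] [0.50762084 0.03243672 0.11419388]
red [200  60  47  22 834] [[200, 60], [205, 76], [215, 81], [234, 79], [246, 68], [244, 60]]
red [ 198  141   42   32 1140] [[199, 142], [207, 172], [238, 172], [235, 142]]
red [ 525  172   35   56 1620] [[538, 173], [525, 188], [530, 200], [525, 202], [529, 215], [542, 225], [558, 227], [559, 173]]
blue [267  60  42  21 728] [[267, 60], [270, 74], [283, 80], [301, 76], [308, 67], [306, 60]]
blue [   0   66   48   82 2521] [[3, 66], [0, 147], [17, 147], [35, 139], [45, 128], [47, 118]]
blue [ 198   84   82   81 2814] [[203, 92], [200, 140], [234, 140], [241, 164], [278, 164], [279, 130], [268, 130], [262, 113], [264, 84], [249, 84], [253, 130], [212, 129]]
blue [ 293   84   82   82 3532] [[309, 84], [311, 129], [306, 120], [304, 130], [293, 130], [293, 164], [363, 165], [374, 134], [370, 93], [368, 130], [320, 130], [324, 84]]
orange [ 280  128   13   92 1063] [[290, 128], [282, 128], [280, 134], [284, 219], [289, 218], [292, 195]]
car [-0.027, -0.071, 0] [363.  163.3]
car [-0.027, -0.071, 0.045] [374.1 131.5]
car [0.027, -0.071, 0.045] [366.8  82.2]
car [-0.027, 0.071, 0.045] [196.5 131.5]
car [-0.088, -0.005, 0.052] [292.6 193.7]
car [-0.088, 0.005, 0.052] [278.4 193.7]
car [-0.027, 0, 0.052] [285.3 125.7]
lip [0.03, 0.06, 0] [239.5 172.6]
lip [0.03, 0.06, 0.036] [234.6 148.4]
lip [0.03, 0.09, 0.0] [206.1 172.6]
```

```bash
python3 -c "
from workcell import env
print(env.hand_in())"
```

```text
the job is handed in; nothing more can be done
None
```

I handed the job in at about 45 s: all three bottles are in the carrier, one per cell. The last images show the carrier square behind the red lip against the left wall, with the gripper clear; the hand-in gave no verdict.

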